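Dry-fit the lacquer medallions on their plaques

ROBOT

A 7-joint arm with a two-finger parallel gripper is mounted at the origin on the work surface. World frame = base frame: x ahead of the robot, y to its left, z up, the work surface at z = 0. Lengths are in m, angles in rad, forces in N, time in s.
With the tool pointing down it reaches from about 0.425 to 0.875 m from the base axis. Payload 8.4 kg.
Tool frame: the origin (TCP) lies between the finger pads; the fingertips stand 25 mm ahead of it and the grasp point (between the pads) lies 6 mm ahead of it; z points along the fingers, y is the direction in which the jaws open and shut (so a half turn about z gives the same grasp; the last joint's range is limited). The gripper opens to 87 mm and grips with 3 to 60 N. Pads are 19 mm wide; open, the fingers measure 117 mm over their backs; the gripper's body (75 mm by 190 mm) begins 51 mm behind the grasp point.
Start: joints at [-1.357, 0.333, 0.04, 1.465, -0.013, 1.343, -0.059], TCP at [0.2, 0.618, 0.248] pointing down, gripper open.
Joint ranges: [-2.58, 2.58], [-0.38, 2.09], [-1.3, 1.39], [0.25, 2.4], [-1.5, 4.64], [0.08, 2.09], [-2.65, 2.65]. Speed limits (rad/s): [2.22, 2.22, 2.79, 2.79, 3.14, 3.14, 3.14].

INTERFACE

Orientations are given as [roll, pitch, yaw] about the fixed x, y, z axes, in that order (R = Rz(yaw) Ry(pitch) Rx(roll)).
In Python, from rig import readout, optics, robot gives the robot as it stands.
- The arm moves only by the shell command python3 -m jog 'ROWS' [FORCE]. ROWS is a JSON object of lists of equal length, an entry for each row: "travel": the shift along the tool's x, y, z in cm, a list of three; "dr": the turn, a rotation vector about the tool's x, y, z in rad, a list of three; "jaw": the closure, from 0 (fully open) to 1 (shut). In form: {"travel": [[dx, dy, dz], ...], "dr": [[wx, wy, wz], ...], "jaw": [jaw, ...]}. A call has 1 to 8 rows; each row is the pose to reach, as a shift and turn from the pose measured when the call began, along the tool's axes at that moment; what a row does not reach only later rows make up. A row lasts 1/10 s, in which the tool goes at most 50 mm and 8.59 degrees, less where a joint would pass 70% of its speed; a pose out of reach is approached as far as the arm can. A call with a gripper value outside its range is refused whole. The fingers move at their own pace and stop on an object; FORCE is the grip in N (left out, the last holds). Time passes only in rows, so rows that repeat a pose let the fingers close. It gives the time, the measured TCP pose, the force and the opening at its end, in the units of the state.
- readout.get_obs(): the state, without advancing time (a new reading comes with each control period).
- optics.camera(name): name is "side" or "top"; returns the picture (384x512x3 uint8, red, green, blue); there is no depth.
- optics.camera_info(name): a dict with "K" (3x3 intrinsics, pixels), "R" (3x3) and "t" (3): a world point X has camera coordinates R X + t. Camera axes: x right, y down, z forward; pixel columns grow to the right and rows downward; lengths in m; the calibration is good to about 2 mm. A picture is of the moment at which its call begins. camera_info takes no time and is no camera call.
- robot.finish_job(): hands the job in, once; it reports no verdict.
The state is a dict: "time": time; "joint_pos": joint angles; "dq": joint speeds; "tau": joint torques, N m; "position": TCP position; "tcp_rot": TCP orientation; "ft_force": force on the tool from outside, world axes, zero at the start; "ft_torque": the same for the moment, N m; "width": finger opening in m.
Only numpy, scipy, OpenCV 4.12 (cv2) and the standard library are available. Lean on these libraries where they do the work, as an engineer would, in place of code of your own. Each camera call takes 0.05 s, during which the arm holds its last target.

TASK

Dry-fit the four lacquered medallions before gluing: set each one gently down, shell motif up, on the black plaque that bears its own shape and colour, centred in the white outline and turned to line up with it. Never drop one from a height, and leave the bamboo paddle and the try square where they lie.

Things in the scene. Friction and masses are not known exactly. Their poses are not given: they have to be found in the camera images.
- round_center (a point): Centre (half-way up) of the loose red round lacquered wood medallion: a disc 48 mm in diameter, upright sides, 18 mm thick, about 45 g, with a small shell-white motif on its upper face; same at any yaw. It lies flat on the bench (bench top at z = 0); z axis up.
- square_center (a point): Centre (half-way up) of the loose yellow square lacquered wood medallion: 44 x 44 mm, upright sides, 18 mm thick, about 45 g, with a small shell-white motif on its upper face; x and y axes square to its sides. It lies flat on the bench (bench top at z = 0); z axis up.
- oblong_center (a point): Centre (half-way up) of the loose green oblong lacquered wood medallion: a rectangle 60 mm long (its x axis) by 32 mm wide (its y axis), upright sides, 18 mm thick, about 45 g, with a small shell-white motif on its upper face; it looks the same after half a turn. It lies flat on the bench (bench top at z = 0); z axis up.
- blossom_center (a point): Centre (half-way up) of the loose blue blossom lacquered wood medallion: a four-petalled flower 56 mm across from petal tip to opposite petal tip, with a petal of 12 mm radius towards each of +x, -x, +y, -y, upright sides, 18 mm thick, about 45 g, with a small shell-white motif on its upper face; the same after a quarter turn. It lies flat on the bench (bench top at z = 0); z axis up.
- plaque_round: Fixed flat black lacquer plaque 90 x 90 mm, 8 mm thick, bearing in its middle a flat red round shape with a 4 mm shell-white outline round it: the shape of the red medallion, 3 mm larger all round (7 mm with the outline), axes the same as the medallion's. Origin at the centre of its underside, on the bench; z axis up, flat top 8 mm above the origin.
- plaque_square: Fixed flat black lacquer plaque 90 x 90 mm, 8 mm thick, bearing in its middle a flat yellow square shape with a 4 mm shell-white outline round it: the shape of the yellow medallion, 3 mm larger all round (7 mm with the outline), axes the same as the medallion's. Origin at the centre of its underside, on the bench; z axis up, flat top 8 mm above the origin.
- plaque_oblong: Fixed flat black lacquer plaque 90 x 90 mm, 8 mm thick, bearing in its middle a flat green oblong shape with a 4 mm shell-white outline round it: the shape of the green medallion, 3 mm larger all round (7 mm with the outline), axes the same as the medallion's. Origin at the centre of its underside, on the bench; z axis up, flat top 8 mm above the origin.
- plaque_blossom: Fixed flat black lacquer plaque 90 x 90 mm, 8 mm thick, bearing in its middle a flat blue blossom shape with a 4 mm shell-white outline round it: the shape of the blue medallion, 3 mm larger all round (7 mm with the outline), axes the same as the medallion's. Origin at the centre of its underside, on the bench; z axis up, flat top 8 mm above the origin.
- paddle: Bystander: flat bamboo burnishing paddle lying loose along its x axis, 200 mm long (origin at the middle of its underside), 38 mm wide on its -x half, 20 mm on its +x half, 7 mm thick.
- try_square: Bystander: loose try square, dark wood stock 20 x 100 x 14 mm along its y axis (origin under the stock's centre), steel blade 20 mm wide reaching 139 mm to its +x at y = -40 mm, 3 mm thick.
Things that resemble listed ones, but are neither listed nor needed, are in the scene too. Of the things that look like the part that bears round_center, the middle-sized one is meant. There is more than one size of the part that bears square_center; the job needs the smallest.

How it is judged:
By the outcome, as a careful person would: the job done as asked, in the order asked, and still so for the second after the job is handed in, with the robot touching nothing.
It also fails if it takes over 102 s, if anything falls off the work surface, if the arm or the gripper's body presses on something with over 40 N, if the wrist force passes 120 N, or if a joint passes its speed limit or range.

## Working session

There is one attempt and no reset: what is moved stays moved. The work goes in short steps, Python scripts to look and compute and a shell command to move; the robot and the scene stay as the last step left them, time stands still between calls to the robot, and variables do not carry over. Pictures are saved under pics/ and viewed, and the job is handed in when it is done.

```bash
ls; mkdir -p pics
python3 - <<'E'
from rig import readout, optics, robot
import cv2
print(readout.get_obs())
for n in ("top","side"):
    im=optics.camera(n); cv2.imwrite(f"pics/{n}0.png",cv2.cvtColor(im,cv2.COLOR_RGB2BGR))
    print(n,optics.camera_info(n))
E
```

```text
pics
{'time': 0.0, 'joint_pos': array([-1.35721022,  0.33395261,  0.03988281,  1.46625086, -0.01338171,
        1.34326575, -0.05852774]), 'dq': array([ 0.0002573 , -0.00061853,  0.00023485, -0.00032273,  0.00047059,
       -0.00148444,  0.00176804]), 'tau': array([-9.49388486e-04, -6.56342340e+01,  1.33461334e+00, -4.03809392e+01,
       -5.98151959e-02,  4.49524296e-02,  1.57063728e-04]), 'position': array([0.19992173, 0.61806177, 0.24664239]), 'tcp_rot': array([-3.13998726e+00,  1.31900102e-04,  2.82875758e+00]), 'ft_force': array([ 0.81766513,  1.14783356, -0.08077689]), 'ft_torque': array([-0.02188306,  0.03015546,  0.02913493]), 'width': 0.08744059675778777}
top {'K': array([[352.45277378,   0.        , 252.34999049],
       [  0.        , 352.45277378, 189.90922029],
       [  0.        ,   0.        ,   1.        ]]), 'R': array([[-0.02485039, -0.99935654, -0.0258644 ],
       [-0.98400873,  0.0290171 , -0.17574082],
       [ 0.17637825,  0.02108357, -0.98409664]]), 't': array([0.01893036, 0.51868097, 0.80949988])}
side {'K': array([[439.3452688 ,   0.        , 256.92114011],
       [  0.        , 439.3452688 , 192.57508298],
       [  0.        ,   0.        ,   1.        ]]), 'R': array([[ 9.30980352e-01, -3.65069083e-01, -3.85166450e-04],
       [-2.70117531e-01, -6.88129293e-01, -6.73434924e-01],
       [ 2.45585225e-01,  6.27058723e-01, -7.39246410e-01]]), 't': array([-0.49169694,  0.19844093,  1.32428944])}
```

View pics/top0.png

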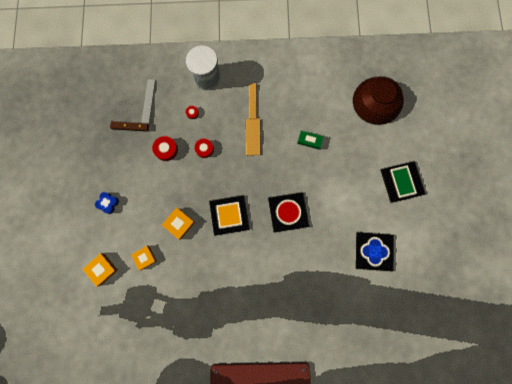

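View pics/side0.png

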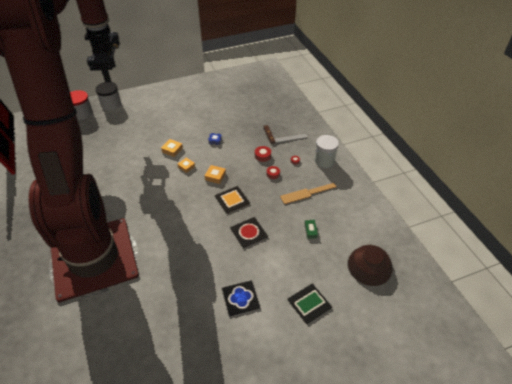

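Run:
```python
import cv2,numpy as np
im=cv2.imread("pics/top0.png")
def c(u0,v0,w,h,s): return cv2.resize(im[v0:v0+h,u0:u0+w],None,fx=s,fy=s,interpolation=cv2.INTER_CUBIC)
cv2.imwrite("pics/c1.png",c(80,95,170,130,4)); cv2.imwrite("pics/c2.png",c(80,185,190,110,4)); cv2.imwrite("pics/c3.png",c(265,120,170,160,3))
```

```text
(no output)
```

View pics/c1.png

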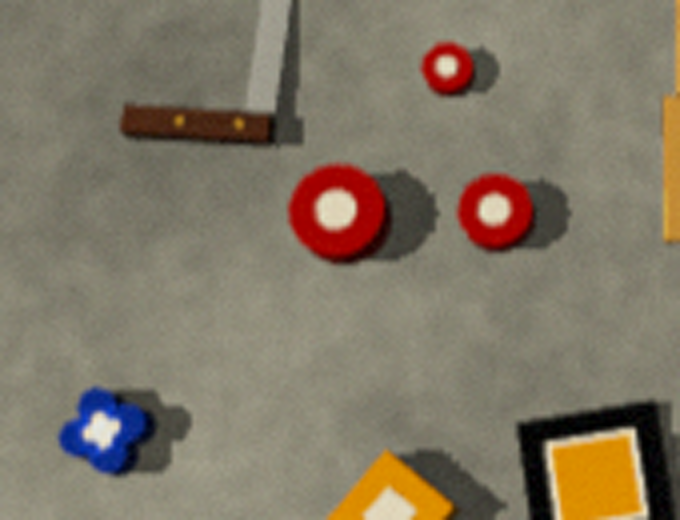

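View pics/c2.png

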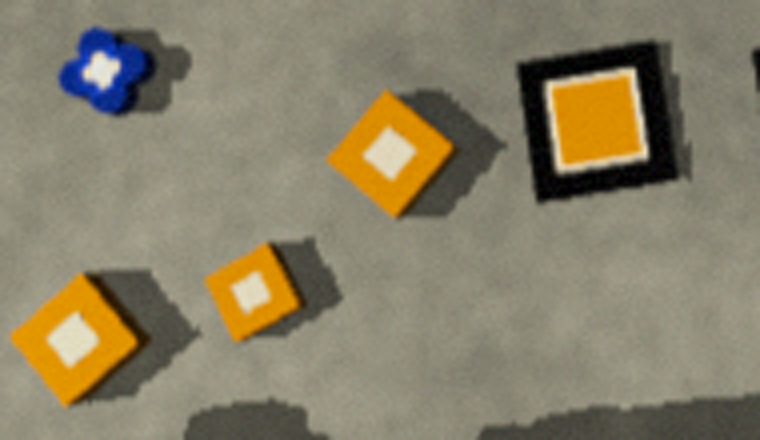

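View pics/c3.png

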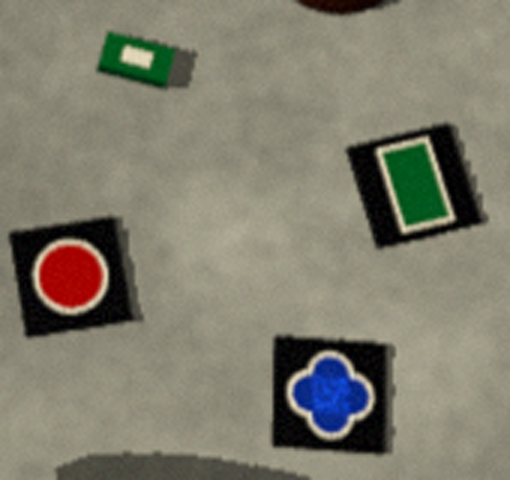

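```bash
cat > h.py <<'E'
import cv2,numpy as np
from scipy.optimize import minimize
from rig import readout, optics, robot
S=8
def shape(kind,grow=0.):
    t=np.linspace(0,2*np.pi,60,endpoint=False); circ=lambda cx,cy,r:np.c_[cx+r*np.cos(t),cy+r*np.sin(t)]
    if kind=='round': return [circ(0,0,.024+grow)]
    if kind=='square': a=b=.022+grow
    if kind=='oblong': a,b=.030+grow,.016+grow
    if kind=='blossom':
        r=.012+grow
        return [circ(.016,0,r),circ(-.016,0,r),circ(0,.016,r),circ(0,-.016,r),np.array([[.016,0],[0,.016],[-.016,0],[0,-.016]])]
    return [np.array([[a,b],[-a,b],[-a,-b],[a,-b]])]
def proj(ci,P):
    c=P@ci['R'].T+ci['t']; q=c@ci['K'].T; return q[:,:2]/q[:,2:]
def unproj(ci,u,v,z):
    d=ci['R'].T@np.linalg.inv(ci['K'])@np.array([u,v,1.]); o=-ci['R'].T@ci['t']
    return o+d*(z-o[2])/d[2]
def render(ci,kind,x,y,yaw,z0,z1,grow,box):
    u0,v0,w,h=box; m=np.zeros((h*S,w*S),np.uint8)
    R=np.array([[np.cos(yaw),-np.sin(yaw)],[np.sin(yaw),np.cos(yaw)]])
    for p in shape(kind,grow):
        q=p@R.T+[x,y]; pts=[]
        for z in ({z0,z1}): pts.append(proj(ci,np.c_[q,np.full(len(q),z)]))
        pts=(np.vstack(pts)-[u0,v0]+.5)*S-.5
        cv2.fillConvexPoly(m,cv2.convexHull(np.round(pts*16).astype(np.int32)),1,shift=4)
    return m
HUE={'round':0,'square':19,'oblong':70,'blossom':115}
def cmask(bgr,kind,box):
    u0,v0,w,h=box
    c=cv2.resize(bgr[v0:v0+h,u0:u0+w],None,fx=S,fy=S,interpolation=cv2.INTER_CUBIC)
    hsv=cv2.cvtColor(c,cv2.COLOR_BGR2HSV).astype(int)
    dh=np.abs((hsv[...,0]-HUE[kind]+90)%180-90)
    m=((dh<14)&(hsv[...,1]>125)&(hsv[...,2]>30)).astype(np.uint8)
    cs,_=cv2.findContours(m,cv2.RETR_EXTERNAL,cv2.CHAIN_APPROX_NONE)
    o=np.zeros_like(m); cv2.drawContours(o,[max(cs,key=cv2.contourArea)],-1,1,-1); return o
def fit(img,cam,kind,u,v,plaque=False,hw=22,z=0.,verbose=True):
    """bgr image; returns x,y,yaw,iou"""
    ci=optics.camera_info(cam); box=(max(0,int(u)-hw),max(0,int(v)-hw),2*hw,2*hw)
    m=cmask(img,kind,box)
    z0,z1,g=(0.008,0.008,.003) if plaque else (z,z+.018,0)
    p0=unproj(ci,u,v,z1)
    def cost(p):
        r=render(ci,kind,p[0]/100,p[1]/100,p[2],z0,z1,g,box)
        return 1-(r&m).sum()/max(1,(r|m).sum())
    best=None
    per={'round':0,'square':np.pi/2,'blossom':np.pi/2,'oblong':np.pi}[kind]
    for a in ([0] if not per else np.arange(0,per,per/6)):
        r=minimize(cost,[p0[0]*100,p0[1]*100,a],method='Nelder-Mead',options=dict(initial_simplex=np.array([p0[0]*100,p0[1]*100,a])+np.array([[0,0,0],[.6,0,0],[0,.6,0],[0,0,.2]]),xatol=1e-3,fatol=1e-4))
        if best is None or r.fun<best.fun: best=r
    x,y,a=best.x
    if per: a%=per
    else: a=0
    return x/100,y/100,a,1-best.fun
def grab(cam,name):
    im=cv2.cvtColor(optics.camera(cam),cv2.COLOR_RGB2BGR); cv2.imwrite(f"pics/{name}.png",im); return im
E
cat > m0.py <<'E'
from h import *
T=cv2.imread('pics/top0.png');D=cv2.imread('pics/side0.png')
for k,t,s,tp,sp in [('round',(204,148),(274,172),(288,212),(249,232)),('square',(144,258),(187,164),(229,215),(233,200)),('oblong',(311,140),(311,229),(403,181),(311,302)),('blossom',(106,203),(215,139),(375,251),(240,297))]:
    for nm,im,c,p,pl in (('med top',T,'top',t,0),('med side',D,'side',s,0),('plq top',T,'top',tp,1),('plq side',D,'side',sp,1)):
        hw=22 if c=='top' or pl else 14
        if k=='square' and not pl: hw=14
        r=fit(im,c,k,*p,plaque=pl,hw=hw); print(k,nm,np.round(r,4))
E
python3 m0.py
```

```text
round med top [0.641  0.1296 0.     0.9619]
round med side [0.6427 0.1354 0.     0.8736]
round plq top [ 0.4687 -0.0822  0.      0.9498]
round plq side [ 0.4698 -0.0777  0.      0.8722]
square med top [0.3639 0.2791 0.4844 0.9809]
square med side [0.3645 0.2837 0.4135 0.8918]
square plq top [0.4648 0.067  0.1412 0.9828]
square plq side [0.4653 0.0714 0.15   0.9169]
oblong med top [ 0.6546 -0.1471  1.2258  0.8868]
oblong med side [ 0.6322 -0.1856  1.0274  0.0453]
oblong plq top [ 0.5388 -0.3741  0.2463  0.8451]
oblong plq side [ 0.5425 -0.3671  0.173   0.5999]
blossom med top [0.5042 0.3779 0.2926 0.8733]
blossom med side [0.5059 0.3966 0.5184 0.2589]
blossom plq top [ 0.3662 -0.2896  1.4583  0.8708]
blossom plq side [ 0.3665 -0.2836  1.4822  0.7515]
```

Run:
```python
from h import *
T=cv2.imread('pics/top0.png');H=cv2.cvtColor(T,cv2.COLOR_BGR2HSV)
for a in [(140,140,298,326),(182,182,392,416),(203,203,94,118),(251,251,362,390)]:
    print([tuple(int(i) for i in x) for x in H[a[0],a[2]:a[3]]])
```

```text
[(65, 152, 94), (71, 252, 89), (69, 255, 88), (71, 255, 87), (68, 255, 84), (70, 255, 84), (68, 203, 89), (53, 94, 125), (35, 52, 161), (35, 54, 174), (30, 44, 197), (28, 46, 203), (22, 48, 222), (22, 45, 222), (21, 46, 222), (23, 48, 222), (25, 51, 210), (48, 72, 148), (65, 209, 84), (70, 255, 84), (70, 255, 86), (71, 255, 88), (71, 249, 90), (69, 252, 86), (64, 149, 84), (30, 34, 75), (33, 40, 76), (30, 37, 76)]
[(50, 45, 17), (19, 51, 70), (22, 56, 177), (27, 47, 186), (60, 129, 101), (70, 255, 79), (69, 252, 89), (70, 244, 91), (70, 255, 85), (69, 255, 85), (70, 244, 92), (70, 246, 89), (70, 246, 86), (70, 255, 85), (71, 255, 90), (70, 246, 90), (71, 255, 88), (69, 255, 86), (65, 187, 94), (48, 79, 149), (22, 46, 201), (21, 61, 96), (18, 85, 15), (0, 0, 0)]
[(114, 33, 123), (114, 179, 137), (112, 242, 133), (111, 247, 134), (112, 235, 140), (113, 218, 165), (118, 93, 170), (20, 45, 227), (21, 44, 232), (28, 19, 227), (36, 6, 226), (24, 22, 227), (25, 20, 228), (75, 2, 223), (116, 19, 184), (114, 128, 179), (112, 221, 148), (113, 239, 147), (112, 238, 138), (113, 234, 132), (112, 250, 113), (113, 255, 66), (115, 240, 35), (112, 179, 27)]
[(113, 52, 158), (115, 203, 138), (112, 238, 135), (111, 240, 134), (112, 234, 133), (114, 223, 134), (113, 230, 140), (113, 225, 171), (112, 243, 185), (113, 230, 174), (112, 235, 180), (112, 236, 186), (111, 241, 189), (112, 236, 192), (113, 230, 196), (112, 238, 216), (112, 239, 179), (112, 241, 183), (113, 227, 179), (112, 249, 158), (113, 222, 139), (111, 243, 132), (112, 251, 129), (112, 236, 134), (113, 232, 133), (117, 99, 147), (21, 32, 192), (23, 52, 141)]
```

```bash
python3 - <<'E'
s=open('h.py').read()
i=s.index("def cmask"); j=s.index("def fit")
s=s[:i]+'''def cmask(bgr,kind,box,plaque=False):
    u0,v0,w,h=box
    c=cv2.resize(bgr[v0:v0+h,u0:u0+w],None,fx=S,fy=S,interpolation=cv2.INTER_LINEAR)
    f=c.astype(float); B,G,R=f[...,0],f[...,1],f[...,2]
    d={'round':R-G,'square':R-B,'oblong':G-R,'blossom':B-R}[kind]
    n=2*S; mid=d[n:-n,n:-n]; top=np.percentile(mid,95) if kind!='blossom' else 135
    m=d>.5*top
    if kind=='square': m=d>.5*(top+40)
    if not plaque:
        hsv=cv2.cvtColor(c,cv2.COLOR_BGR2HSV).astype(int)
        dh=np.abs((hsv[...,0]-HUE[kind]+90)%180-90)
        m|=(dh<14)&(hsv[...,1]>140)&(hsv[...,2]>15)
    m=m.astype(np.uint8)
    cs,_=cv2.findContours(m,cv2.RETR_EXTERNAL,cv2.CHAIN_APPROX_NONE)
    cc=[(w*S/2,h*S/2)]
    o=np.zeros_like(m); cv2.drawContours(o,[max(cs,key=cv2.contourArea)],-1,1,-1); return o
'''+s[j:].replace("cmask(img,kind,box)","cmask(img,kind,box,plaque)")
open('h.py','w').write(s)
E
python3 m0.py
```

```text
round med top [0.6408 0.1293 0.     0.952 ]
round med side [0.643  0.1372 0.     0.8621]
round plq top [ 0.4688 -0.0821  0.      0.9362]
round plq side [ 0.4689 -0.0782  0.      0.9635]
square med top [0.3638 0.279  0.4847 0.977 ]
square med side [0.3647 0.2856 0.3623 0.8514]
square plq top [0.4646 0.0671 0.1543 0.9539]
square plq side [0.4653 0.0714 0.1508 0.9515]
oblong med top [ 0.6539 -0.1467  1.2264  0.8846]
oblong med side [ 0.6581 -0.1359  1.1994  0.7754]
oblong plq top [ 0.5377 -0.3742  0.2149  0.8775]
oblong plq side [ 0.5398 -0.3706  0.2503  0.8635]
blossom med top [0.5045 0.3782 0.2899 0.8775]
blossom med side [0.5293 0.3947 0.4992 0.1006]
blossom plq top [ 0.3658 -0.2893  1.4569  0.8729]
blossom plq side [ 0.3667 -0.284   1.4805  0.7328]
```

```bash
cat > ov.py <<'E'
from h import *
def overlay(im,cam,items,out):
    ci=optics.camera_info(cam); tiles=[]
    for k,x,y,a,z0,z1,g in items:
        c=proj(ci,np.array([[x,y,z1]]))[0]; hw=24; u0=int(c[0])-hw; v0=int(c[1])-hw; box=(u0,v0,2*hw,2*hw)
        m=render(ci,k,x,y,a,z1,z1,g,box); m2=render(ci,k,x,y,a,z0,z1,g,box)
        t=cv2.resize(im[v0:v0+2*hw,u0:u0+2*hw],None,fx=S,fy=S,interpolation=cv2.INTER_CUBIC)
        for mm,col in((m2,(255,0,255)),(m,(0,255,255))):
            cs,_=cv2.findContours(mm,cv2.RETR_EXTERNAL,cv2.CHAIN_APPROX_NONE); cv2.drawContours(t,cs,-1,col,1)
        tiles.append(cv2.resize(t,(266,266),interpolation=cv2.INTER_AREA))
    while len(tiles)<6: tiles.append(np.zeros_like(tiles[0]))
    cv2.imwrite(out,np.vstack([np.hstack(tiles[:3]),np.hstack(tiles[3:6])]))
E
python3 - <<'E'
from ov import *
T=cv2.imread('pics/top0.png')
p=(.008,.008,.003);m=(0,.018,0)
overlay(T,'top',[('oblong',.6539,-.1467,1.2264,*m),('oblong',.5377,-.3742,.2149,*p),('blossom',.5045,.3782,.29,*m),('blossom',.3658,-.2893,1.4569,*p),('square',.3638,.279,.4847,*m),('square',.4646,.0671,.1543,*p)],'pics/ov0.png')
E
```

```text
(no output)
```

View pics/ov0.png

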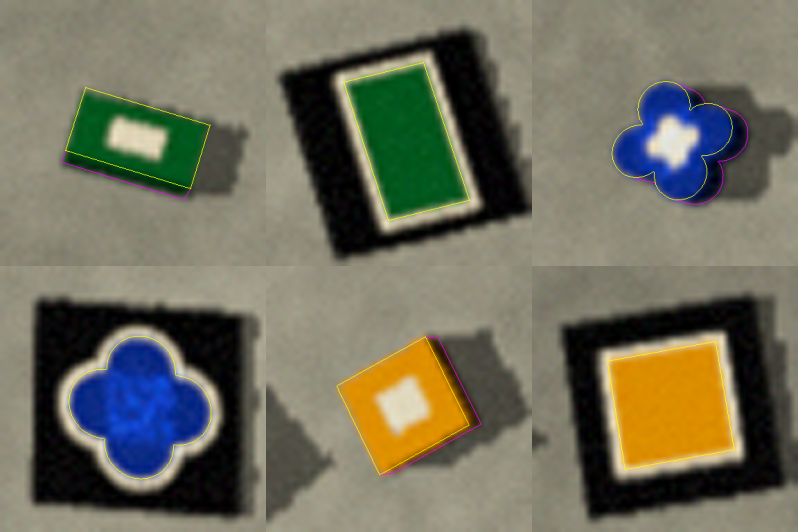

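```bash
cat > m1.py <<'E'
from h import *
import h
def fitp(im,cam,u,v,hw):
    ci=optics.camera_info(cam); box=(int(u)-hw,int(v)-hw,2*hw,2*hw)
    c=cv2.resize(im[box[1]:box[1]+2*hw,box[0]:box[0]+2*hw],None,fx=S,fy=S,interpolation=cv2.INTER_LINEAR)
    m=(c.max(2)<(55 if cam=='top' else 45)).astype(np.uint8)
    cs,_=cv2.findContours(m,cv2.RETR_EXTERNAL,cv2.CHAIN_APPROX_NONE); m=np.zeros_like(m); cv2.drawContours(m,[max(cs,key=cv2.contourArea)],-1,1,-1)
    p0=unproj(ci,u,v,.008); best=None
    def cost(p):
        r=render(ci,'square',p[0]/100,p[1]/100,p[2],0,.008,.023,box); return 1-(r&m).sum()/(r|m).sum()
    for a in np.arange(0,1.57,.26):
        r=minimize(cost,[0,0,0],method='Nelder-Mead',options=dict(initial_simplex=np.array([p0[0]*100,p0[1]*100,a])+np.array([[0,0,0],[.6,0,0],[0,.6,0],[0,0,.2]]),xatol=1e-3,fatol=1e-4))
        if best is None or r.fun<best.fun: best=r
    return np.round([best.x[0]/100,best.x[1]/100,best.x[2]%(np.pi/2),1-best.fun],4)
T=cv2.imread('pics/top0.png');D=cv2.imread('pics/side0.png')
for k,tp,sp in [('round',(288,212),(249,232)),('square',(229,215),(233,200)),('oblong',(403,181),(311,302)),('blossom',(375,251),(240,297))]:
    print(k,fitp(T,'top',*tp,28),fitp(D,'side',*sp,28))
E
python3 m1.py
```

```text
round [ 0.4685 -0.0833  0.1284  0.9598] [ 0.4719 -0.0778  0.0646  0.2104]
square [0.4653 0.0658 0.1401 0.9621] [0.481  0.0602 1.3142 0.0825]
oblong [ 0.5378 -0.3752  0.2335  0.9394] [ 0.5489 -0.4434  0.2119  0.2675]
blossom [ 0.3662 -0.2894  1.4762  0.9489] [ 0.3687 -0.2849  1.4775  0.2782]
```

```bash
cat > plan.py <<'E'
import sys,numpy as np
from scipy.spatial.transform import Rotation as Ro
from rig import readout
o=readout.get_obs()
x,y,z,psi=map(float,sys.argv[1:5])
R=Ro.from_euler('xyz',o['tcp_rot']); G=Ro.from_euler('xyz',[np.pi,0,psi])
d=R.inv().apply(np.array([x,y,z])-o['position'])*100; w=(R.inv()*G).as_rotvec()
print('t',round(float(o['time']),2),'pos',np.round(o['position'],4),'rpy',np.round(o['tcp_rot'],3),'F',np.round(o['ft_force'],1),'w',round(float(o['width']),4),'q',np.round(o['joint_pos'],2))
print('travel cm',np.round(d,2),'dr',np.round(w,3),'rows',np.linalg.norm(d)/5,np.linalg.norm(w)/.15)
E
python3 plan.py .641 .1296 .15 1.571
```

```text
t 0.1 pos [0.1999 0.6181 0.2468] rpy [-3.14   0.     2.829] F [-0.1 -0.4 -0.1] w 0.0869 q [-1.36  0.33  0.04  1.47 -0.01  1.34 -0.06]
travel cm [-57.   -32.89   9.73] dr [-1.000e-03  1.000e-03  1.258e+00] rows 13.30485991087779 8.385263880793111
```

```bash
python3 -m jog '{"travel":[[-57,-33,4],[-57,-33,4],[-57,-33,4],[-57,-33,4],[-57,-33,4],[-57,-33,4],[-57,-33,4],[-57,-33,4]],"dr":[[0,0,1.258],[0,0,1.258],[0,0,1.258],[0,0,1.258],[0,0,1.258],[0,0,1.258],[0,0,1.258],[0,0,1.258]],"jaw":[0,0,0,0,0.15,0.15,0.15,0.15]}' 20; python3 plan.py .641 .1296 .12 1.571
```

```text
time: 0.9
position: [0.4679, 0.3198, 0.223]
tcp_rot: [-3.141, 0.001, 1.623]
ft_force: [0.8, 0.4, 0.6]
width: 0.0743
t 0.9 pos [0.4679 0.3198 0.223 ] rpy [-3.141e+00  1.000e-03  1.623e+00] F [0.8 0.4 0.6] w 0.0743 q [-1.02  0.18  0.39  1.72 -0.07  1.25 -0.56]
travel cm [-19.88  16.3   10.31] dr [-0.     0.001  0.052] rows 5.540051103380749 0.3450234279314517
```

```bash
python3 -m jog '{"travel":[[-19.9,16.3,10.3],[-19.9,16.3,10.3],[-19.9,16.3,10.3],[-19.9,16.3,10.3],[-19.9,16.3,10.3],[-19.9,16.3,10.3],[-19.9,16.3,10.3],[-19.9,16.3,10.3]],"dr":[[0,0,0.052],[0,0,0.052],[0,0,0.052],[0,0,0.052],[0,0,0.052],[0,0,0.052],[0,0,0.052],[0,0,0.052]],"jaw":[0.15,0.15,0.15,0.15,0.15,0.15,0.15,0.15]}'; python3 plan.py .641 .1296 .028 1.571
python3 - <<'E'
from h import *
grab('top','t1');
s=grab('side','s1'); cv2.imwrite('pics/s1z.png',cv2.resize(s[60:260,180:400],None,fx=3,fy=3))
t=cv2.imread('pics/t1.png');cv2.imwrite('pics/t1z.png',cv2.resize(t[60:260,100:320],None,fx=3,fy=3))
E
```

```text
time: 1.7
position: [0.6407, 0.129, 0.1194]
tcp_rot: [-3.14, 0.002, 1.569]
ft_force: [-0.3, -0.2, -0.6]
width: 0.0741
t 1.7 pos [0.6407 0.129  0.1194] rpy [-3.140e+00  2.000e-03  1.569e+00] F [-0.3 -0.2 -0.6] w 0.0741 q [-0.64  0.47  0.5   1.62 -0.24  1.12 -0.09]
travel cm [0.08 0.05 9.14] dr [-0.002  0.002 -0.002] rows 1.827592206796225 0.020056636843887133
```

View pics/t1z.png

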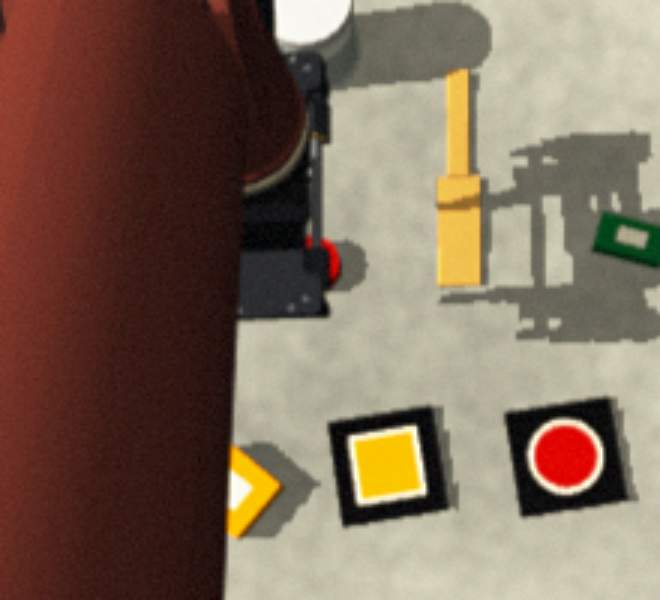

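View pics/s1z.png

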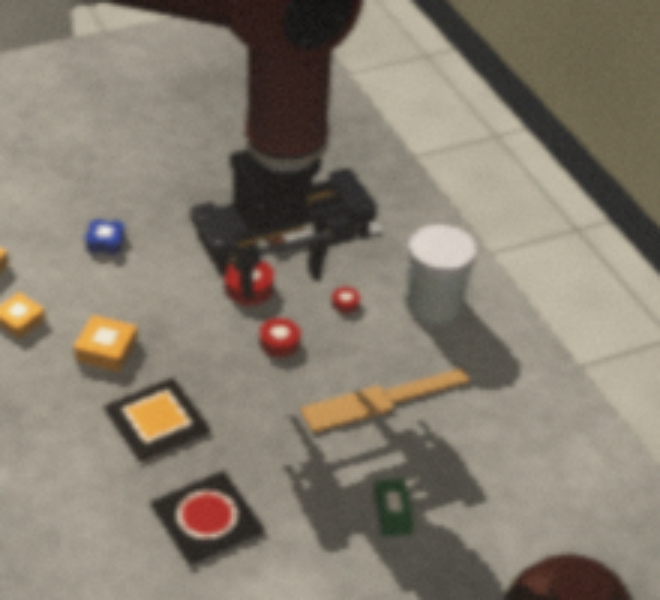

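Run:
```python
from h import *
ci=optics.camera_info('top'); print(unproj(ci,207,82,0),unproj(ci,202,62,.09))
ci=optics.camera_info('side')
for dx in(-.037,.037): print((proj(ci,np.array([[.6407+dx,.129,.0944]]))[0]-[180,60])*3)
```

```text
[8.28853431e-01 1.21710067e-01 1.11022302e-16] [0.83577333 0.12032115 0.09      ]
[251.3786237  293.81254905]
[311.59069873 277.52747707]
```

```bash
python3 -m jog '{"travel":[[0.32,-0.13,3],[0.32,-0.13,6],[0.32,-0.13,8.2],[0.32,-0.13,9.15],[0.32,-0.13,9.15],[0.32,-0.13,9.15]],"dr":[[-0.002,0.002,0],[-0.002,0.002,0],[-0.002,0.002,0],[-0.002,0.002,0],[-0.002,0.002,0],[-0.002,0.002,0]],"jaw":[0.15,0.15,0.15,0.15,0.15,0.15]}'; python3 plan.py .642 .132 .028 1.571
```

```text
time: 2.4
position: [0.6397, 0.135, 0.0301]
tcp_rot: [3.139, -0.002, 1.573]
ft_force: [0.0, 0.6, 0.2]
width: 0.0738
t 2.4 pos [0.6397 0.135  0.0301] rpy [ 3.139e+00 -2.000e-03  1.573e+00] F [0.  0.6 0.2] w 0.0738 q [-0.62  0.56  0.46  1.69 -0.29  0.96 -0.05]
travel cm [-0.3   0.23  0.21] dr [ 0.003 -0.002  0.002] rows 0.08700287084410815 0.02801257827436704
```

```bash
python3 -m jog '{"travel":[[-0.2,0.2,0.2],[-0.2,0.2,0.2],[-0.2,0.2,0.2]],"dr":[[0,0,0],[0,0,0],[0,0,0]],"jaw":[0.15,0.15,0.15]}'; python3 plan.py .642 .132 .028 1.571; python3 plan.py .642 .132 .028 1.571
```

```text
time: 2.7
position: [0.6421, 0.1329, 0.0289]
tcp_rot: [3.138, -0.003, 1.573]
ft_force: [-0.3, 0.0, -0.7]
width: 0.0741
t 2.7 pos [0.6421 0.1329 0.0289] rpy [ 3.138e+00 -3.000e-03  1.573e+00] F [-0.3  0.  -0.7] w 0.0741 q [-0.62  0.57  0.46  1.68 -0.3   0.96 -0.05]
travel cm [-0.09 -0.01  0.09] dr [ 0.004 -0.003  0.002] rows 0.025350537235744354 0.033285859550670475
t 2.7 pos [0.6421 0.1329 0.0289] rpy [ 3.138e+00 -3.000e-03  1.573e+00] F [-0.3  0.  -0.7] w 0.0741 q [-0.62  0.57  0.46  1.68 -0.3   0.96 -0.05]
travel cm [-0.09 -0.01  0.09] dr [ 0.004 -0.003  0.002] rows 0.025350537235744354 0.033285859550670475
```

Good. Close.

```bash
python3 -m jog '{"travel":[[0,0,0],[0,0,0],[0,0,0],[0,0,0],[0,0,0],[0,0,0],[0,0,0]],"dr":[[0,0,0],[0,0,0],[0,0,0],[0,0,0],[0,0,0],[0,0,0],[0,0,0]],"jaw":[0.8,0.8,0.8,0.8,0.8,0.8,0.8]}' 15; python3 plan.py .642 .132 .1 1.571
```

```text
time: 3.4
position: [0.6421, 0.1329, 0.0288]
tcp_rot: [3.138, -0.003, 1.573]
ft_force: [0.4, -0.1, -0.0]
width: 0.0476
t 3.4 pos [0.6421 0.1329 0.0288] rpy [ 3.138e+00 -3.000e-03  1.573e+00] F [ 0.4 -0.1 -0. ] w 0.0476 q [-0.62  0.57  0.46  1.68 -0.3   0.96 -0.05]
travel cm [-0.08  0.01 -7.12] dr [ 0.004 -0.003  0.002] rows 1.4235382639982168 0.033098147102266544
```

```bash
python3 -m jog '{"travel":[[0,0,-2],[0,0,-5],[-1,-1,-7.2],[-4,-3.2,-7.2],[-7.5,-6,-7.2],[-11,-9,-7.2],[-14.5,-12,-7.2],[-17.5,-14.5,-7.2]],"dr":[[0,0,0],[0,0,0],[0,0,0],[0,0,0],[0,0,0],[0,0,0],[0,0,0],[0,0,0]],"jaw":[0.8,0.8,0.8,0.8,0.8,0.8,0.8,0.8]}'; python3 plan.py .4695 -.079 .06 1.571
```

```text
time: 4.2
position: [0.4954, -0.0443, 0.0997]
tcp_rot: [3.138, -0.003, 1.572]
ft_force: [-0.2, -0.8, 0.0]
width: 0.0474
t 4.2 pos [ 0.4954 -0.0443  0.0997] rpy [ 3.138e+00 -3.000e-03  1.572e+00] F [-0.2 -0.8  0. ] w 0.0474 q [-0.54  0.17  0.59  2.03 -0.12  0.97  0.11]
travel cm [-3.48 -2.61  3.95] dr [ 0.003 -0.003  0.001] rows 1.1747982743962475 0.030968943093148803
```

```bash
python3 -m jog '{"travel":[[-2.2,-1.7,1],[-3.48,-2.6,2.5],[-3.48,-2.6,4],[-3.48,-2.6,4],[-3.48,-2.6,4]],"dr":[[0.003,-0.003,0],[0.003,-0.003,0],[0.003,-0.003,0],[0.003,-0.003,0],[0.003,-0.003,0]],"jaw":[0.8,0.8,0.8,0.8,0.8]}'; python3 plan.py .4695 -.079 .0375 1.571
python3 - <<'E'
from h import *
grab('top','t2');
s=grab('side','s2'); cv2.imwrite('pics/s2z.png',cv2.resize(s[160:280,190:310],None,fx=5,fy=5,interpolation=cv2.INTER_CUBIC))
E
```

```text
time: 4.7
position: [0.4697, -0.079, 0.0598]
tcp_rot: [3.141, 0.0, 1.572]
ft_force: [0.2, 0.2, 0.7]
width: 0.0476
t 4.7 pos [ 0.4697 -0.079   0.0598] rpy [3.141 0.    1.572] F [0.2 0.2 0.7] w 0.0476 q [-0.48  0.2   0.61  2.11 -0.14  0.88  0.21]
travel cm [-0.   -0.02  2.23] dr [0.    0.    0.001] rows 0.44633777955932363 0.007872195773066795
```

View pics/s2z.png

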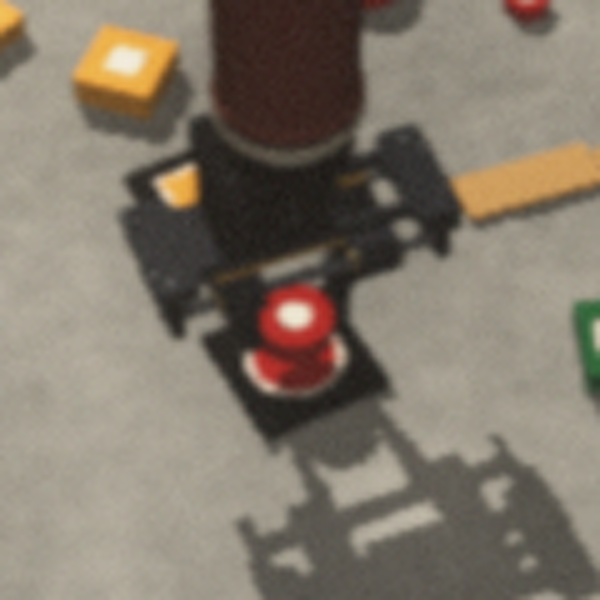

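View pics/t2.png

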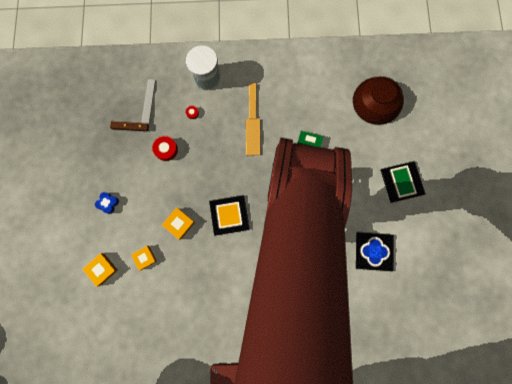

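Run:
```python
from h import *
ci=optics.camera_info('side')
print(unproj(ci,190+294.5/5-.4,160+315/5-.4,.049))
s=cv2.imread('pics/s2.png')
# ellipse of red bright top: fit
c=cv2.resize(s[205:245,225:270],None,fx=8,fy=8,interpolation=cv2.INTER_LINEAR).astype(int)
m=((c[...,2]>150)&(c[...,0]>120)).astype(np.uint8)
cs,_=cv2.findContours(m,cv2.RETR_EXTERNAL,cv2.CHAIN_APPROX_NONE)
for k in cs:
    M=cv2.moments(k)
    if M['m00']>500: 
        u=(M['m10']/M['m00']+.5)/8-.5+225;v=(M['m01']/M['m00']+.5)/8-.5+205; print(u,v,M['m00'],unproj(ci,u,v,.049))
```

```text
[ 0.46955072 -0.07838562  0.049     ]
240.78125 234.26535247093022 688.0 [ 0.43208974 -0.11177796  0.049     ]
229.40805988944047 237.78514424563127 9165.5 [ 0.39590726 -0.11167162  0.049     ]
248.5174856361783 222.56044968028914 1798.5 [ 0.46965571 -0.07826004  0.049     ]
267.09317943886094 225.86326423785596 3980.0 [ 0.51806811 -0.11110107  0.049     ]
```

```bash
python3 -m jog '{"travel":[[0,0,0.8],[0,0,1.6],[0,0,2.1],[0,0,2.25],[0,0,2.3],[0,0,2.3]],"dr":[[0,0,0],[0,0,0],[0,0,0],[0,0,0],[0,0,0],[0,0,0]],"jaw":[0.8,0.8,0.8,0.8,0.8,0.8]}'; python3 plan.py .4695 -.079 .0375 1.571
```

```text
time: 5.4
position: [0.4704, -0.0789, 0.0372]
tcp_rot: [3.14, 0.0, 1.573]
ft_force: [0.1, 0.4, -0.3]
width: 0.0475
t 5.4 pos [ 0.4704 -0.0789  0.0372] rpy [3.14  0.    1.573] F [ 0.1  0.4 -0.3] w 0.0475 q [-0.47  0.24  0.6   2.12 -0.18  0.83  0.24]
travel cm [-0.01 -0.09 -0.03] dr [0.001 0.    0.002] rows 0.018303520767757556 0.014143293044153737
```

```bash
python3 -m jog '{"travel":[[0,-0.08,0.03],[0,-0.08,0.06],[0,-0.08,0.06]],"dr":[[0,0,0],[0,0,0],[0,0,0]],"jaw":[0.8,0.8,0.8]}'; python3 -m jog '{"travel":[[0,0,0],[0,0,0],[0,0,0],[0,0,0]],"dr":[[0,0,0],[0,0,0],[0,0,0],[0,0,0]],"jaw":[0.3,0.2,0.15,0.15]}'
```

```text
time: 5.7
position: [0.4696, -0.0789, 0.0368]
tcp_rot: [3.14, 0.0, 1.573]
ft_force: [-1.3, -1.0, 0.1]
width: 0.048
time: 6.1
position: [0.4697, -0.0789, 0.0368]
tcp_rot: [3.14, 0.0, 1.573]
ft_force: [0.0, -0.5, -0.5]
width: 0.0697
```

```bash
python3 -m jog '{"travel":[[0,0,-3],[0,0,-7],[0,0,-9]],"dr":[[0,0,0],[0,0,0],[0,0,0]],"jaw":[0.15,0.15,0.15]}'; python3 plan.py .3646 .2835 .09 2.055
```

```text
time: 6.4
position: [0.4705, -0.0792, 0.1294]
tcp_rot: [3.137, 0.0, 1.572]
ft_force: [0.7, 0.0, -0.9]
width: 0.0736
t 6.4 pos [ 0.4705 -0.0792  0.1294] rpy [3.137 0.    1.572] F [ 0.7  0.  -0.9] w 0.0736 q [-0.52  0.08  0.63  2.05 -0.05  1.03  0.13]
travel cm [ 36.29 -10.56   3.89] dr [ 0.004  0.001 -0.483] rows 7.598325600499389 3.219699843007934
```

```bash
python3 -m jog '{"travel":[[5,0,0],[10,0,0],[36.3,-10.6,0],[36.3,-10.6,0],[36.3,-10.6,0],[36.3,-10.6,0],[36.3,-10.6,0],[36.3,-10.6,0]],"dr":[[0.004,0,-0.1],[0.004,0,-0.2],[0.004,0,-0.3],[0.004,0,-0.4],[0.004,0,-0.483],[0.004,0,-0.483],[0.004,0,-0.483],[0.004,0,-0.483]],"jaw":[0.15,0.15,0.15,0.15,0.15,0.15,0.15,0.15]}'; python3 plan.py .3646 .2835 .09 2.055
```

```text
time: 7.2
position: [0.3622, 0.2867, 0.1291]
tcp_rot: [3.141, 0.0, 2.058]
ft_force: [0.3, 0.2, 0.2]
width: 0.0742
t 7.2 pos [0.3622 0.2867 0.1291] rpy [3.141 0.    2.058] F [0.3 0.2 0.2] w 0.0742 q [-0.97  0.05  0.21  2.06 -0.01  1.03 -0.27]
travel cm [-0.4   0.06  3.91] dr [0.    0.    0.003] rows 0.7859201998907819 0.019170756534821424
```

```bash
python3 -m jog '{"travel":[[-0.4,0.06,3],[-0.4,0.06,6],[-0.4,0.06,7],[-0.4,0.06,7]],"dr":[[0,0,0],[0,0,0],[0,0,0],[0,0,0]],"jaw":[0.15,0.15,0.15,0.15]}'; python3 plan.py .3646 .2835 .028 2.055
python3 - <<'E'
from h import *
t=grab('top','t3');
s=grab('side','s3'); cv2.imwrite('pics/s3z.png',cv2.resize(s[100:220,140:260],None,fx=5,fy=5,interpolation=cv2.INTER_CUBIC))
for n,im in(('top',t),('side',s)):
    p=dict(top=(287,209),side=(248,228))[n]
    try: print(n,fit(im,n,'round',*p,hw=16,z=.008))
    except Exception as e: print(e)
cv2.imwrite('pics/t3z.png',cv2.resize(t[180:245,255:320],None,fx=8,fy=8,interpolation=cv2.INTER_CUBIC))
E
```

```text
time: 7.6
position: [0.3639, 0.2826, 0.0581]
tcp_rot: [-3.139, 0.001, 2.057]
ft_force: [0.9, -0.6, 1.0]
width: 0.0737
t 7.6 pos [0.3639 0.2826 0.0581] rpy [-3.139e+00  1.000e-03  2.057e+00] F [ 0.9 -0.6  1. ] w 0.0737 q [-0.96  0.15  0.22  2.12 -0.04  0.87 -0.23]
travel cm [0.06 0.11 3.  ] dr [-0.002  0.001  0.002] rows 0.6014785172756723 0.024251599567462215
top (np.float64(0.46711948142819426), np.float64(-0.08203846570849159), 0, np.float64(0.9202265005662514))
side (np.float64(0.46952715349244606), np.float64(-0.07712613883309806), 0, np.float64(0.9467403314917127))
```

View pics/s3z.png

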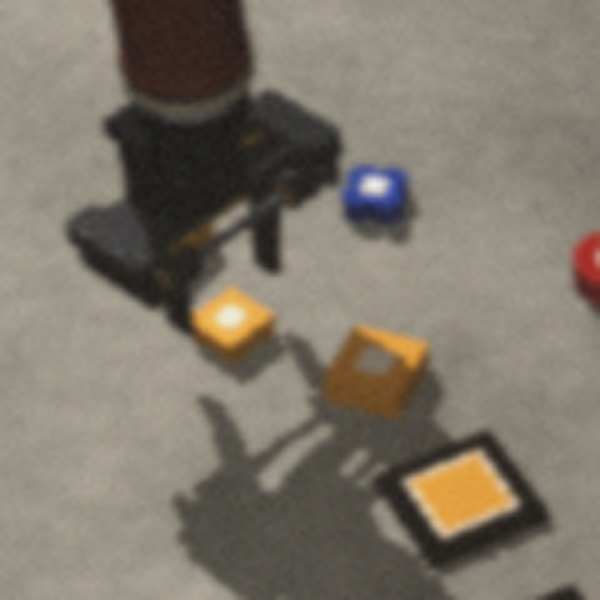

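View pics/t3z.png

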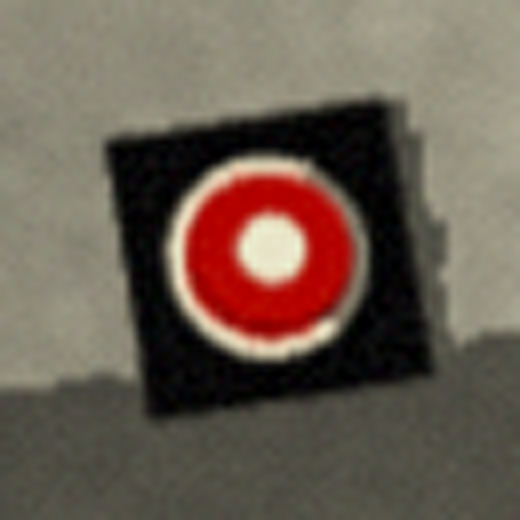

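```bash
python3 - <<'E'
from h import *
ci=optics.camera_info('side')
c=np.array([.3639,.2826]);d=np.array([.885,.466])
for s in(-.037,.037): print((proj(ci,np.array([[*(c+s*d),.0331]]))[0]-[140,100])*5)
s=cv2.imread('pics/s3.png')
print(proj(ci,np.array([[.3646,.2835,.018]]))[0]*5-[700,500])
E
python3 -m jog '{"travel":[[0.06,0.1,2],[0.06,0.1,3],[0.06,0.1,3],[0.06,0.1,3]],"dr":[[-0.002,0,0],[-0.002,0,0],[-0.002,0,0],[-0.002,0,0]],"jaw":[0.15,0.15,0.15,0.15]}'; python3 plan.py .3646 .2835 .028 2.055
```

```text
[186.74307649 326.74434357]
[263.24945491 272.58622021]
[228.62217072 313.60049665]
time: 8.1
position: [0.3661, 0.2848, 0.0306]
tcp_rot: [3.138, -0.0, 2.057]
ft_force: [0.2, 0.4, 0.1]
width: 0.0741
t 8.1 pos [0.3661 0.2848 0.0306] rpy [ 3.138 -0.     2.057] F [0.2 0.4 0.1] w 0.0741 q [-0.95  0.2   0.21  2.14 -0.06  0.8  -0.22]
travel cm [-0.04 -0.19  0.26] dr [ 0.003 -0.     0.002] rows 0.0652078356271274 0.026181057365257377
```

```bash
python3 -m jog '{"travel":[[-0.04,-0.15,0.2],[-0.04,-0.15,0.2],[-0.04,-0.15,0.2],[-0.04,-0.15,0.2],[-0.04,-0.15,0.2],[-0.04,-0.15,0.2],[-0.04,-0.15,0.2],[-0.04,-0.15,0.2]],"dr":[[0.003,0,0],[0.003,0,0],[0.003,0,0],[0.003,0,0],[0.003,0,0],[0.003,0,0],[0.003,0,0],[0.003,0,0]],"jaw":[0.15,0.15,0.8,0.8,0.8,0.8,0.8,0.8]}' 15; python3 plan.py .3646 .2835 .10 2.055
```

```text
time: 8.9
position: [0.3649, 0.2837, 0.0286]
tcp_rot: [3.141, -0.0, 2.057]
ft_force: [0.1, 0.2, 1.5]
width: 0.0438
t 8.9 pos [0.3649 0.2837 0.0286] rpy [ 3.141 -0.     2.057] F [0.1 0.2 1.5] w 0.0438 q [-0.95  0.2   0.21  2.14 -0.06  0.8  -0.22]
travel cm [-0.   -0.03 -7.14] dr [ 0.    -0.     0.002] rows 1.4278376721576422 0.012756865180320796
```

```bash
python3 -m jog '{"travel":[[0,0,-2],[0,0,-5],[0,0,-7.1]],"dr":[[0,0,0],[0,0,0],[0,0,0]],"jaw":[0.8,0.8,0.8]}';  python3 plan.py .4654 .0715 .10 1.719
```

```text
time: 9.2
position: [0.3651, 0.2837, 0.1009]
tcp_rot: [3.141, -0.0, 2.057]
ft_force: [0.5, 0.3, -0.6]
width: 0.0438
t 9.2 pos [0.3651 0.2837 0.1009] rpy [ 3.141 -0.     2.057] F [ 0.5  0.3 -0.6] w 0.0438 q [-0.97  0.09  0.22  2.09 -0.02  0.97 -0.25]
travel cm [-23.45  -1.04   0.09] dr [ 0.001 -0.     0.338] rows 4.69448789300243 2.251571726465808
```

```bash
python3 -m jog '{"travel":[[-3,-0.1,0],[-6.5,-0.3,0],[-10,-0.6,0],[-13.5,-0.9,0],[-17,-1.2,0],[-20,-1.4,0],[-22,-1.5,0],[-22,-1.5,0]],"dr":[[0,0,0.05],[0,0,0.1],[0,0,0.15],[0,0,0.2],[0,0,0.25],[0,0,0.3],[0,0,0.338],[0,0,0.338]],"jaw":[0.8,0.8,0.8,0.8,0.8,0.8,0.8,0.8]}';  python3 plan.py .4654 .0715 .06 1.719
```

```text
time: 10.0
position: [0.4555, 0.0798, 0.101]
tcp_rot: [3.14, 0.0, 1.714]
ft_force: [-0.4, 0.5, -0.6]
width: 0.0437
t 10.0 pos [0.4555 0.0798 0.101 ] rpy [3.14  0.    1.714] F [-0.4  0.5 -0.6] w 0.0437 q [-0.7   0.09  0.46  2.1  -0.05  0.97 -0.08]
travel cm [-0.96  0.86  4.1 ] dr [ 0.001  0.    -0.005] rows 0.8596609537680665 0.03613494635502506
```

```bash
python3 -m jog '{"travel":[[-0.95,0.85,1.5],[-0.95,0.85,3],[-0.95,0.85,4.1],[-0.95,0.85,4.1],[-0.95,0.85,4.1]],"dr":[[0,0,-0.005],[0,0,-0.005],[0,0,-0.005],[0,0,-0.005],[0,0,-0.005]],"jaw":[0.8,0.8,0.8,0.8,0.8]}';  python3 plan.py .4654 .0715 .037 1.719
python3 - <<'E'
from h import *
s=grab('side','s4'); cv2.imwrite('pics/s4z.png',cv2.resize(s[150:230,190:270],None,fx=8,fy=8,interpolation=cv2.INTER_CUBIC))
E
```

```text
time: 10.5
position: [0.4649, 0.0723, 0.06]
tcp_rot: [3.141, 0.0, 1.72]
ft_force: [0.4, -0.3, 0.1]
width: 0.0442
t 10.5 pos [0.4649 0.0723 0.06  ] rpy [3.141 0.    1.72 ] F [ 0.4 -0.3  0.1] w 0.0442 q [-0.68  0.17  0.46  2.11 -0.1   0.88 -0.01]
travel cm [-0.08  0.03  2.3 ] dr [0.    0.    0.001] rows 0.46029598694081064 0.006763085946474571
```

View pics/s4z.png

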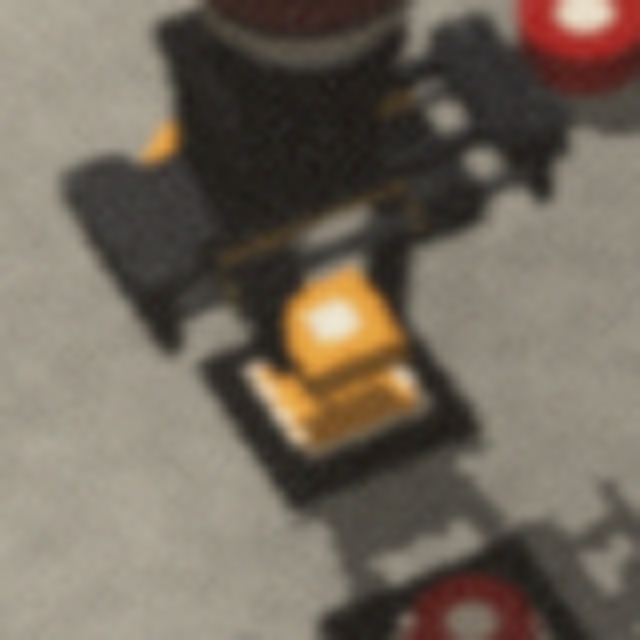

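Run:
```python
from h import *
ci=optics.camera_info('side')
s=cv2.imread('pics/s4.png')
c=cv2.resize(s[182:200,220:244],None,fx=8,fy=8,interpolation=cv2.INTER_LINEAR).astype(int)
m=((c[...,0]>130)).astype(np.uint8)
cs,_=cv2.findContours(m,cv2.RETR_EXTERNAL,cv2.CHAIN_APPROX_NONE)
for k in cs:
    M=cv2.moments(k)
    if M['m00']>500:
        u=(M['m10']/M['m00']+.5)/8-.5+220;v=(M['m01']/M['m00']+.5)/8-.5+182; print(u,v,M['m00'],unproj(ci,u,v,.0494))
```

```text
231.1455612562189 189.6472714552239 1608.0 [0.46503311 0.0715     0.0494    ]
```

```bash
python3 -m jog '{"travel":[[0,0.03,0.8],[0,0.03,1.6],[0,0,2.1],[0,0,2.3],[0,0,2.35],[0,0,2.35]],"dr":[[0,0,0],[0,0,0],[0,0,0],[0,0,0],[0,0,0],[0,0,0]],"jaw":[0.8,0.8,0.8,0.8,0.8,0.8]}';  python3 plan.py .4652 .0723 .0364 1.719
```

```text
time: 11.15
position: [0.4654, 0.0722, 0.0368]
tcp_rot: [3.14, 0.0, 1.72]
ft_force: [0.2, 0.2, -0.3]
width: 0.0437
t 11.15 pos [0.4654 0.0722 0.0368] rpy [3.14 0.   1.72] F [ 0.2  0.2 -0.3] w 0.0437 q [-0.66  0.21  0.46  2.13 -0.13  0.82  0.02]
travel cm [ 0.02 -0.02  0.04] dr [0.001 0.    0.001] rows 0.009673391860382819 0.009186017674800548
```

```bash
python3 -m jog '{"travel":[[0,0,0.03],[0,0,0.05],[0,0,0.05],[0,0,0.05],[0,0,0.05],[0,0,0.05]],"dr":[[0,0,0],[0,0,0],[0,0,0],[0,0,0],[0,0,0],[0,0,0]],"jaw":[0.8,0.8,0.3,0.2,0.15,0.15]}'; python3 -m jog '{"travel":[[0,0,-3],[0,0,-7],[0,0,-9]],"dr":[[0,0,0],[0,0,0],[0,0,0]],"jaw":[0.15,0.15,0.15]}'; python3 plan.py .6547 -.1425 .09 1.2264
```

```text
time: 11.75
position: [0.4654, 0.0722, 0.0363]
tcp_rot: [3.14, 0.0, 1.72]
ft_force: [0.4, 0.1, -0.1]
width: 0.0678
time: 12.05
position: [0.4663, 0.0722, 0.129]
tcp_rot: [3.138, -0.0, 1.719]
ft_force: [0.8, 0.1, -0.2]
width: 0.0732
t 12.05 pos [0.4663 0.0722 0.129 ] rpy [ 3.138 -0.     1.719] F [ 0.8  0.1 -0.2] w 0.0732 q [-0.7   0.06  0.47  2.05 -0.03  1.03 -0.06]
travel cm [-24.02  15.44   3.95] dr [ 0.004 -0.001  0.493] rows 5.7658701891604816 3.2848496353415757
```

```bash
python3 -m jog '{"travel":[[-24,15.4,0],[-24,15.4,0],[-24,15.4,0],[-24,15.4,0],[-24,15.4,1],[-24,15.4,3],[-24,15.4,3.9],[-24,15.4,3.9]],"dr":[[0.004,0,0.12],[0.004,0,0.24],[0.004,0,0.36],[0.004,0,0.49],[0.004,0,0.493],[0.004,0,0.493],[0.004,0,0.493],[0.004,0,0.493]],"jaw":[0.15,0.15,0.2,0.25,0.3,0.3,0.3,0.3]}'; python3 plan.py .6547 -.1422 .028 1.2264
python3 - <<'E'
from h import *
t=grab('top','t5');
s=grab('side','s5'); cv2.imwrite('pics/s5z.png',cv2.resize(s[160:280,240:360],None,fx=5,fy=5,interpolation=cv2.INTER_CUBIC))
for n,im in(('top',t),('side',s)):
    p=dict(top=(229,212),side=(231,197))[n]
    print(n,fit(im,n,'square',*p,hw=15,z=.008))
cv2.imwrite('pics/t5z.png',cv2.resize(t[180:250,195:265],None,fx=8,fy=8,interpolation=cv2.INTER_CUBIC))
E
```

```text
time: 12.85
position: [0.6529, -0.1429, 0.088]
tcp_rot: [-3.137, 0.0, 1.225]
ft_force: [-0.7, -0.0, 0.6]
width: 0.0609
t 12.85 pos [ 0.6529 -0.1429  0.088 ] rpy [-3.137  0.     1.225] F [-0.7 -0.   0.6] w 0.0609 q [-0.3   0.56  0.61  1.61 -0.35  1.09  0.06]
travel cm [0.13 0.17 6.  ] dr [-0.004  0.    -0.002] rows 1.2014066518295028 0.030938310580074062
top (np.float64(0.4834856501874366), np.float64(0.08976622339919665), np.float64(0.8637536225643687), np.float64(0.3385251472587223))
side (np.float64(0.4671006218958941), np.float64(0.07239581232115339), np.float64(0.1334724801985135), np.float64(0.9272823779193206))
```

View pics/s5z.png

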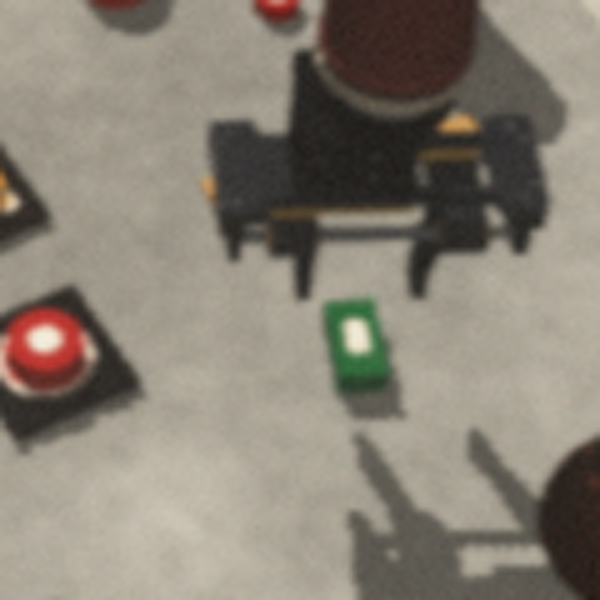

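View pics/t5z.png

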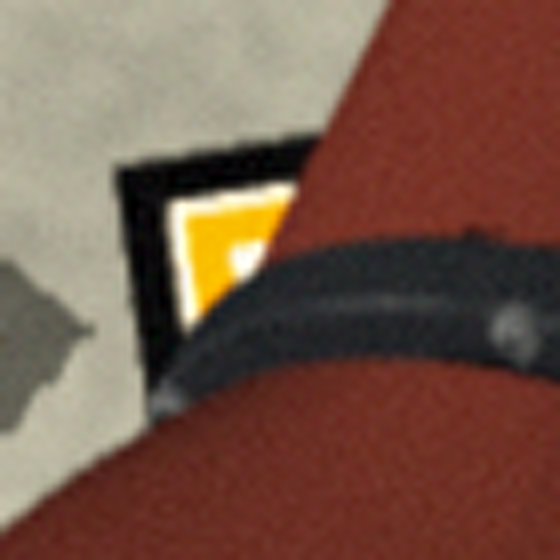

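```bash
python3 - <<'E'
from h import *
ci=optics.camera_info('side'); print(unproj(ci,311,227,.018))
s=cv2.imread('pics/s5.png'); print(fit(s,'side','oblong',311,229,hw=12));
E
python3 -m jog '{"travel":[[0.15,0.17,2.5],[0.15,0.17,5],[0.15,0.17,6],[0.15,0.17,6],[0.15,0.17,6]],"dr":[[-0.004,0,0],[-0.004,0,0],[-0.004,0,0],[-0.004,0,0],[-0.004,0,0]],"jaw":[0.3,0.3,0.3,0.3,0.3]}'; python3 plan.py .655 -.1425 .0285 1.2264
```

```text
[ 0.65456688 -0.1435157   0.018     ]
(np.float64(0.6582711958224482), np.float64(-0.1360051695128891), np.float64(1.1995081682418847), np.float64(0.7645923409512044))
time: 13.45
position: [0.6566, -0.14, 0.0321]
tcp_rot: [3.137, -0.002, 1.228]
ft_force: [-0.5, 1.0, 0.3]
width: 0.0613
t 13.45 pos [ 0.6566 -0.14    0.0321] rpy [ 3.137e+00 -2.000e-03  1.228e+00] F [-0.5  1.   0.3] w 0.0613 q [-0.28  0.62  0.58  1.64 -0.39  0.99  0.09]
travel cm [-0.29 -0.07  0.36] dr [ 0.004 -0.002  0.001] rows 0.0938502422641134 0.03341373105167801
```

```bash
python3 -m jog '{"travel":[[-0.27,-0.07,0.33],[-0.27,-0.07,0.33],[-0.27,-0.07,0.33],[-0.27,-0.07,0.33],[-0.27,-0.07,0.33],[-0.27,-0.07,0.33],[-0.27,-0.07,0.33],[-0.27,-0.07,0.33]],"dr":[[0.004,-0.002,0],[0.004,-0.002,0],[0.004,-0.002,0],[0.004,-0.002,0],[0.004,-0.002,0],[0.004,-0.002,0],[0.004,-0.002,0],[0.004,-0.002,0]],"jaw":[0.3,0.3,0.8,0.8,0.8,0.8,0.8,0.8]}' 15; python3 -m jog '{"travel":[[0,0,0],[0,0,-2],[0,0,-5],[0,0,-7.1]],"dr":[[0,0,0],[0,0,0],[0,0,0],[0,0,0]],"jaw":[0.8,0.8,0.8,0.8]}';python3 plan.py .5388 -.370 .1 .233
```

```text
time: 14.25
position: [0.6551, -0.1423, 0.0288]
tcp_rot: [3.141, -0.0, 1.227]
ft_force: [-0.3, 0.8, 0.3]
width: 0.032
time: 14.65
position: [0.6553, -0.1426, 0.1013]
tcp_rot: [3.141, -0.0, 1.227]
ft_force: [1.1, 0.1, -0.7]
width: 0.0317
t 14.65 pos [ 0.6553 -0.1426  0.1013] rpy [ 3.141 -0.     1.227] F [ 1.1  0.1 -0.7] w 0.0317 q [-0.3   0.54  0.62  1.6  -0.34  1.11  0.06]
travel cm [-25.34  -3.31   0.12] dr [ 0.001 -0.001  0.994] rows 5.110542713757924 6.628697746313719
```

```bash
python3 -m jog '{"travel":[[-3,-0.4,0],[-6.5,-0.8,0],[-10,-1.3,0],[-13.5,-1.8,0],[-17,-2.3,0],[-20.5,-2.7,0],[-23.5,-3.1,0],[-25.3,-3.3,0]],"dr":[[0,0,0.12],[0,0,0.25],[0,0,0.38],[0,0,0.51],[0,0,0.64],[0,0,0.77],[0,0,0.9],[0,0,0.994]],"jaw":[0.8,0.8,0.8,0.8,0.8,0.8,0.8,0.8]}';python3 plan.py .5388 -.370 .06 .233
```

```text
time: 15.45
position: [0.5369, -0.3724, 0.1014]
tcp_rot: [3.14, -0.0, 0.225]
ft_force: [0.8, -0.6, -1.0]
width: 0.0321
t 15.45 pos [ 0.5369 -0.3724  0.1014] rpy [ 3.14  -0.     0.225] F [ 0.8 -0.6 -1. ] w 0.0321 q [-0.09  0.59  0.88  1.65 -0.49  1.13 -0.43]
travel cm [ 0.23 -0.2   4.14] dr [ 0.001 -0.    -0.008] rows 0.829900765283015 0.052727788815607156
```

```bash
python3 -m jog '{"travel":[[0.2,-0.2,1.5],[0.2,-0.2,3],[0.2,-0.2,4.1],[0.2,-0.2,4.1],[0.2,-0.2,4.1]],"dr":[[0,0,-0.008],[0,0,-0.008],[0,0,-0.008],[0,0,-0.008],[0,0,-0.008]],"jaw":[0.8,0.8,0.8,0.8,0.8]}';python3 plan.py .5388 -.370 .0368 .233
python3 - <<'E'
from h import *
s=grab('side','s6'); cv2.imwrite('pics/s6z.png',cv2.resize(s[250:330,270:350],None,fx=8,fy=8,interpolation=cv2.INTER_CUBIC))
t=grab('top','t6'); print(fit(t,'top','square',229,212,hw=15,z=.008))
cv2.imwrite('pics/t6z.png',cv2.resize(t[180:250,195:265],None,fx=8,fy=8,interpolation=cv2.INTER_CUBIC))
E
```

```text
time: 15.95
position: [0.5389, -0.3691, 0.0599]
tcp_rot: [3.141, 0.0, 0.235]
ft_force: [-0.1, -0.6, -0.3]
width: 0.0321
t 15.95 pos [ 0.5389 -0.3691  0.0599] rpy [3.141 0.    0.235] F [-0.1 -0.6 -0.3] w 0.0321 q [-0.08  0.64  0.84  1.68 -0.53  1.07 -0.41]
travel cm [-0.03  0.09  2.31] dr [0.    0.    0.002] rows 0.4617473536067556 0.015127270618079704
(np.float64(0.4631066452134254), np.float64(0.06676520671897732), np.float64(0.13754799956027142), np.float64(0.8989446885393997))
```

View pics/s6z.png

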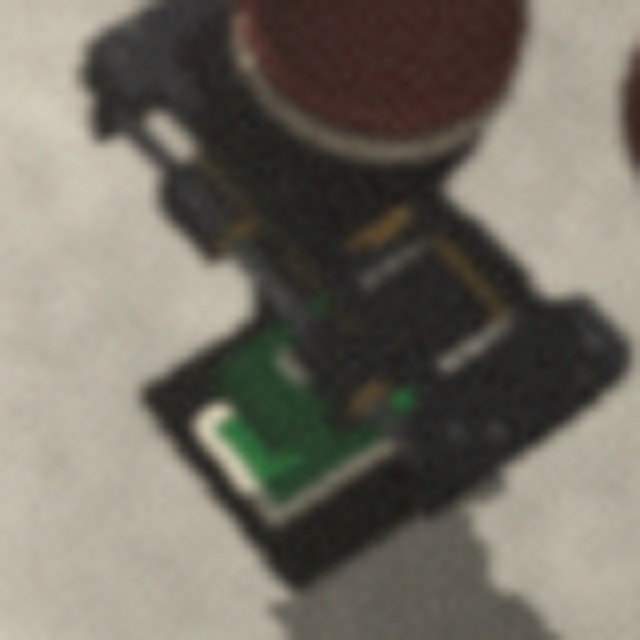

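View pics/t6z.png

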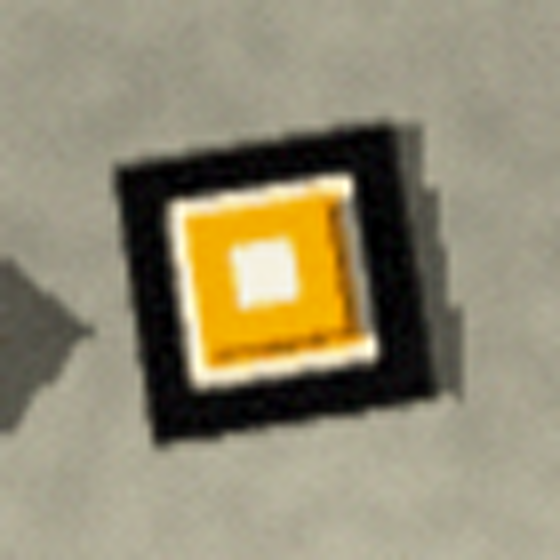

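```bash
python3 -m jog '{"travel":[[0.03,0.1,0.8],[0.03,0.1,1.6],[0.03,0.1,2.1],[0.03,0.1,2.25],[0.03,0.1,2.3],[0.03,0.1,2.3]],"dr":[[0,0,0],[0,0,0],[0,0,0],[0,0,0],[0,0,0],[0,0,0]],"jaw":[0.8,0.8,0.8,0.8,0.8,0.8]}';  python3 plan.py .5395 -.3702 .0366 .233
```

```text
time: 16.65
position: [0.5396, -0.3709, 0.0379]
tcp_rot: [3.14, -0.001, 0.234]
ft_force: [0.2, 0.1, -0.7]
width: 0.0315
t 16.65 pos [ 0.5396 -0.3709  0.0379] rpy [ 3.14e+00 -1.00e-03  2.34e-01] F [ 0.2  0.1 -0.7] w 0.0315 q [-0.06  0.66  0.82  1.69 -0.55  1.03 -0.39]
travel cm [ 0.01 -0.07  0.13] dr [ 0.002 -0.001  0.001] rows 0.02949556984491781 0.01504581847437991
```

```bash
python3 -m jog '{"travel":[[0,-0.07,0.05],[0,-0.07,0.1],[0,-0.07,0.12],[0,-0.07,0.12]],"dr":[[0.002,-0.001,0],[0.002,-0.001,0],[0.002,-0.001,0],[0.002,-0.001,0]],"jaw":[0.8,0.8,0.8,0.8]}';  python3 plan.py .5395 -.3702 .0366 .233
```

```text
time: 17.05
position: [0.5395, -0.3702, 0.0368]
tcp_rot: [-3.141, -0.0, 0.234]
ft_force: [-0.8, -0.1, 0.1]
width: 0.0319
t 17.05 pos [ 0.5395 -0.3702  0.0368] rpy [-3.141 -0.     0.234] F [-0.8 -0.1  0.1] w 0.0319 q [-0.06  0.66  0.82  1.69 -0.55  1.03 -0.39]
travel cm [-0.   -0.    0.02] dr [-0.    -0.     0.001] rows 0.004221373268164994 0.007981945977107274
```

```bash
python3 -m jog '{"travel":[[0,0,0.02],[0,0,0.02],[0,0,0.02],[0,0,0.02],[0,0,-2],[0,0,-6],[0,0,-9]],"dr":[[0,0,0],[0,0,0],[0,0,0],[0,0,0],[0,0,0],[0,0,0],[0,0,0]],"jaw":[0.5,0.3,0.3,0.3,0.3,0.2,0.15]}';  python3 plan.py .5053 .3827 .1 1.076
```

```text
time: 17.75
position: [0.5394, -0.3706, 0.1285]
tcp_rot: [3.141, -0.0, 0.234]
ft_force: [1.4, -0.4, 0.0]
width: 0.0693
t 17.75 pos [ 0.5394 -0.3706  0.1285] rpy [ 3.141 -0.     0.234] F [ 1.4 -0.4  0. ] w 0.0693 q [-0.11  0.57  0.89  1.63 -0.47  1.18 -0.45]
travel cm [ 14.13 -74.07   2.82] dr [ 0.     0.    -0.842] rows 15.09176282568841 5.614455852132611
```

```bash
python3 -m jog '{"travel":[[14,-74,0],[14,-74,0],[14,-74,0],[14,-74,0],[14,-74,0],[14,-74,0],[14,-74,0],[14,-74,0]],"dr":[[0,0,-0.1],[0,0,-0.2],[0,0,-0.3],[0,0,-0.4],[0,0,-0.5],[0,0,-0.6],[0,0,-0.7],[0,0,-0.84]],"jaw":[0,0,0,0,0,0,0,0]}';  python3 plan.py .5053 .3827 .1 1.076
```

```text
time: 18.55
position: [0.5204, 0.0313, 0.128]
tcp_rot: [3.141, -0.001, 1.078]
ft_force: [0.3, 0.4, 0.5]
width: 0.0869
t 18.55 pos [0.5204 0.0313 0.128 ] rpy [ 3.141e+00 -1.000e-03  1.078e+00] F [0.3 0.4 0.5] w 0.0869 q [-0.79  0.2   0.73  1.95 -0.15  1.04 -0.49]
travel cm [ 30.24 -17.95   2.81] dr [ 0.001 -0.001  0.002] rows 7.056188100461495 0.015454031549284484
```

```bash
python3 -m jog '{"travel":[[30.2,-18,0],[30.2,-18,0],[30.2,-18,0],[30.2,-18,0],[30.2,-18,0],[30.2,-18,0],[30.2,-18,2],[30.2,-18,2.8]],"dr":[[0,0,0],[0,0,0],[0,0,0],[0,0,0],[0,0,0],[0,0,0],[0,0,0],[0,0,0]],"jaw":[0,0,0,0,0,0,0,0]}';  python3 plan.py .5053 .3827 .03 1.076
python3 - <<'E'
from h import *
s=grab('side','s7'); cv2.imwrite('pics/s7z.png',cv2.resize(s[80:200,160:280],None,fx=5,fy=5,interpolation=cv2.INTER_CUBIC))
t=grab('top','t7'); print(fit(t,'top','oblong',402,178,hw=17,z=.008)); print(fit(s,'side','oblong',310,298,hw=17,z=.008))
a=cv2.resize(t[150:215,370:435],None,fx=6,fy=6,interpolation=cv2.INTER_CUBIC)
b=cv2.resize(s[265:330,278:343],None,fx=6,fy=6,interpolation=cv2.INTER_CUBIC)
cv2.imwrite('pics/o7z.png',np.hstack([a,b]))
E
```

```text
time: 19.35
position: [0.5018, 0.39, 0.0987]
tcp_rot: [-3.14, -0.002, 1.086]
ft_force: [-0.9, 0.0, 0.2]
width: 0.087
t 19.35 pos [0.5018 0.39   0.0987] rpy [-3.140e+00 -2.000e-03  1.086e+00] F [-0.9  0.   0.2] w 0.087 q [-1.14  0.46  0.52  1.69 -0.26  1.06 -1.02]
travel cm [-0.5   0.66  6.87] dr [-0.001 -0.002  0.01 ] rows 1.3833401296143666 0.07001248758459153
(np.float64(0.5358680784232983), np.float64(-0.37200155587004874), np.float64(0.22649518284007214), np.float64(0.917252270035531))
(np.float64(0.5384385518961518), np.float64(-0.3666792785064685), np.float64(0.24415397748255785), np.float64(0.820694542877392))
```

View pics/s7z.png

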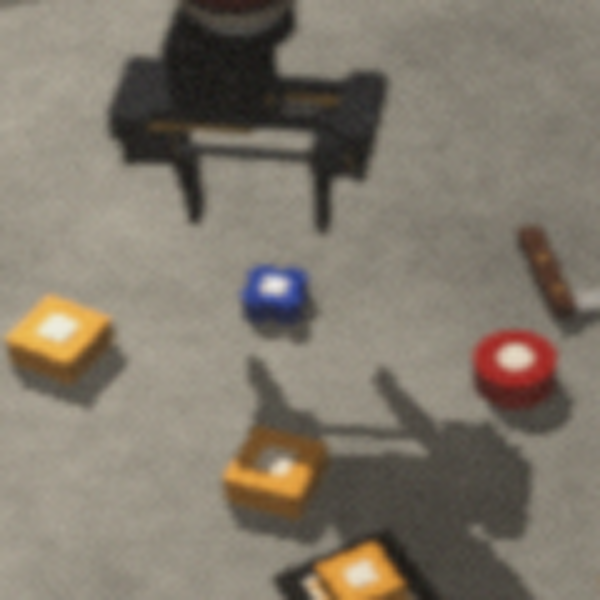

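View pics/o7z.png

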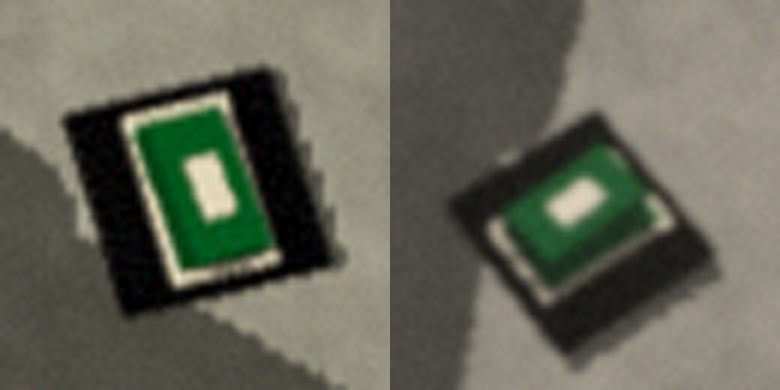

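Run:
```python
from h import *
def mot(im,cam,u,v,hw,z,th):
    ci=optics.camera_info(cam); c=cv2.resize(im[v-hw:v+hw,u-hw:u+hw],None,fx=8,fy=8,interpolation=cv2.INTER_LINEAR)
    m=(c.min(2)>th).astype(np.uint8); cs,_=cv2.findContours(m,cv2.RETR_EXTERNAL,cv2.CHAIN_APPROX_NONE)
    k=min(cs,key=lambda k:np.hypot(*(np.mean(k[:,0],0)-hw*8)) if cv2.contourArea(k)>300 else 1e9)
    M=cv2.moments(k); p=((M['m10']/M['m00']+.5)/8-.5+u-hw,(M['m01']/M['m00']+.5)/8-.5+v-hw)
    return np.round(unproj(ci,*p,z),4), np.round(p,2), cv2.contourArea(k)/64
T=cv2.imread('pics/t7.png');D=cv2.imread('pics/s7.png');T6=cv2.imread('pics/t6.png')
print('obl',mot(T,'top',405,180,6,.026,110),mot(D,'side',309,298,6,.026,110))
print('sq',mot(T6,'top',228,214,6,.026,130),mot(D,'side',232,194,6,.026,110))
T3=cv2.imread('pics/t3.png');print('rd',mot(T3,'top',288,210,6,.026,130),mot(D,'side',248,227,6,.026,110))
# white outline centroid of plaque initial
T0=cv2.imread('pics/top0.png');D0=cv2.imread('pics/side0.png')
from h import shape
def outl(im,cam,u,v,hw,th):
    ci=optics.camera_info(cam); c=cv2.resize(im[v-hw:v+hw,u-hw:u+hw],None,fx=8,fy=8,interpolation=cv2.INTER_LINEAR)
    m=(c.max(2)>th).astype(np.uint8)   # light region inside black
    n,l,st,ce=cv2.connectedComponentsWithStats(m); k=l[hw*8,hw*8]; 
    m=(l==k).astype(np.uint8); cs,_=cv2.findContours(m,cv2.RETR_EXTERNAL,cv2.CHAIN_APPROX_NONE); k=max(cs,key=cv2.contourArea)
    q=(k[:,0]+.5)/8-.5+[u-hw,v-hw]; P=np.array([unproj(ci,*a,.008)[:2] for a in q])
    M=cv2.moments((P*1e4).astype(np.float32).reshape(-1,1,2)); r=cv2.minAreaRect((P*1e3).astype(np.float32))
    return np.round([M['m10']/M['m00']/1e4,M['m01']/M['m00']/1e4],4),r
for n,a,b in(('rd',(288,212),(249,232)),('sq',(229,215),(233,200)),('obl',(403,181),(311,302)),('bl',(375,251),(240,297))):
    print(n,outl(T0,'top',*a,26,80 if n!='obl' else 60),outl(D0,'side',*b,26,60))
```

```text
obl (array([ 0.5351, -0.3714,  0.026 ]), array([404.62, 180.51]), 55.5859375) (array([ 0.5357, -0.3684,  0.026 ]), array([308.5 , 298.15]), 44.6640625)
sq (array([0.4652, 0.0676, 0.026 ]), array([227.63, 213.61]), 54.46875) (array([0.4658, 0.0716, 0.026 ]), array([231.66, 194.32]), 29.2734375)
rd (array([ 0.4685, -0.0822,  0.026 ]), array([288.51, 210.57]), 48.390625) (array([ 0.469 , -0.0787,  0.026 ]), array([248.47, 227.32]), 27.8125)
rd (array([ 0.4681, -0.0824]), ((468.03985595703125, -82.49555206298828), (64.44378662109375, 64.52745056152344), 43.402557373046875)) (array([ 0.4687, -0.0787]), ((468.77398681640625, -78.68473052978516), (70.557861328125, 70.57341766357422), 68.57064819335938))
sq (array([0.4646, 0.067 ]), ((464.64666748046875, 67.01394653320312), (61.43780517578125, 61.18083953857422), 7.822508811950684)) (array([0.4676, 0.076 ]), ((463.30218505859375, 71.56737518310547), (232.58041381835938, 183.65061950683594), 68.56624603271484))
obl (array([ 0.5374, -0.3743]), ((537.3705444335938, -374.21209716796875), (78.68214416503906, 50.079345703125), 11.913886070251465)) (array([ 0.5442, -0.3672]), ((546.6532592773438, -369.36004638671875), (165.57083129882812, 150.3530731201172), 66.16214752197266))
bl (array([ 0.3654, -0.2889]), ((365.3760986328125, -288.7187805175781), (63.22539138793945, 63.33460998535156), 40.082061767578125)) (array([ 0.3662, -0.286 ]), ((366.12689208984375, -286.04931640625), (67.58360290527344, 67.44380187988281), 39.449405670166016))
```

Run:
```python
from h import *
ci=optics.camera_info('side'); print(unproj(ci,214.4,137.0,.018))
ct=optics.camera_info('top'); print(unproj(ct,105.0,202.3,.018))
D=cv2.imread('pics/s7.png')
print(fit(D,'side','blossom',215,139,hw=9))
p=np.array([.5018,.39]);d=np.array([np.sin(1.086),-np.cos(1.086)])
for s in(-.0435,.0435): print(proj(ci,np.array([[*(p+s*d),.0737]]))[0]*5-[800,400])
```

```text
[0.50349304 0.38072855 0.018     ]
[0.50328795 0.37766365 0.018     ]
(np.float64(0.5074993733321916), np.float64(0.3966659888552018), np.float64(0.5150056168346255), np.float64(0.2555201322470185))
[203.23888672 216.58870643]
[318.33322626 224.76057758]
```

```bash
python3 plan.py .5035 .3815 .03 1.076; python3 -m jog '{"travel":[[-0.68,0.45,2],[-0.68,0.45,4],[-0.68,0.45,6],[-0.68,0.45,6.8],[-0.68,0.45,6.8],[-0.68,0.45,6.8]],"dr":[[0,0,0.01],[0,0,0.01],[0,0,0.01],[0,0,0.01],[0,0,0.01],[0,0,0.01]],"jaw":[0,0,0,0,0,0]}';  python3 plan.py .5035 .3815 .0288 1.076
```

```text
t 19.45 pos [0.503  0.3838 0.098 ] rpy [-3.142e+00  2.000e-03  1.081e+00] F [-0.1  0.1  0.8] w 0.0871 q [-1.13  0.45  0.53  1.7  -0.25  1.06 -1.01]
travel cm [-0.16  0.15  6.8 ] dr [-0.     0.002  0.005] rows 1.360127017917375 0.03893820541306744
time: 20.05
position: [0.5046, 0.375, 0.0312]
tcp_rot: [3.141, 0.001, 1.07]
ft_force: [0.7, 1.0, -0.6]
width: 0.087
t 20.05 pos [0.5046 0.375  0.0312] rpy [3.141e+00 1.000e-03 1.070e+00] F [ 0.7  1.  -0.6] w 0.087 q [-1.1   0.53  0.5   1.75 -0.3   0.94 -0.98]
travel cm [ 0.52 -0.41  0.23] dr [ 0.001  0.001 -0.006] rows 0.13923762514628676 0.03973894965083076
```

```bash
python3 -m jog '{"travel":[[0.5,-0.4,0],[0.5,-0.4,0.2],[0.5,-0.4,0.2],[0.5,-0.4,0.2]],"dr":[[0,0,-0.006],[0,0,-0.006],[0,0,-0.006],[0,0,-0.006]],"jaw":[0,0,0,0]}';  python3 plan.py .5035 .3815 .0288 1.076
python3 - <<'E'
from h import *
s=grab('side','s8'); cv2.imwrite('pics/s8z.png',cv2.resize(s[80:180,160:260],None,fx=6,fy=6,interpolation=cv2.INTER_CUBIC))
E
```

```text
time: 20.45
position: [0.5034, 0.3814, 0.0293]
tcp_rot: [3.141, 0.001, 1.076]
ft_force: [-0.1, 0.1, 0.7]
width: 0.0869
t 20.45 pos [0.5034 0.3814 0.0293] rpy [3.141e+00 1.000e-03 1.076e+00] F [-0.1  0.1  0.7] w 0.0869 q [-1.1   0.53  0.5   1.74 -0.3   0.94 -0.98]
travel cm [0.01 0.   0.05] dr [0.001 0.001 0.   ] rows 0.009722456636710279 0.010003333336113229
```

View pics/s8z.png

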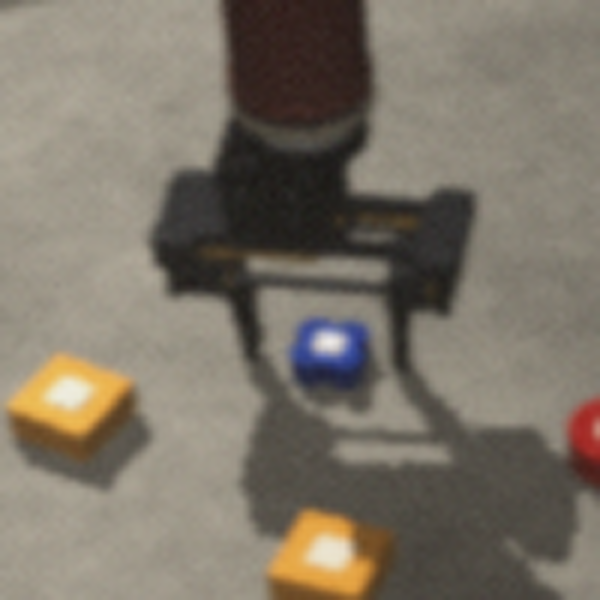

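```bash
python3 -m jog '{"travel":[[0,0,0.04],[0,0,0.04],[0,0,0.04],[0,0,0.04],[0,0,0.04],[0,0,0.04],[0,0,0.04],[0,0,0.04]],"dr":[[0,0,0],[0,0,0],[0,0,0],[0,0,0],[0,0,0],[0,0,0],[0,0,0],[0,0,0]],"jaw":[0.8,0.8,0.8,0.8,0.8,0.8,0.8,0.8]}' 15; python3 -m jog '{"travel":[[0,0,0],[0,0,-2],[0,0,-5],[0,0,-7.1]],"dr":[[0,0,0],[0,0,0],[0,0,0],[0,0,0]],"jaw":[0.8,0.8,0.8,0.8]}';python3 plan.py .3685 -.2865 .1 .690
python3 - <<'E'
from h import *
s=grab('side','s9'); cv2.imwrite('pics/s9z.png',cv2.resize(s[80:180,160:260],None,fx=6,fy=6,interpolation=cv2.INTER_CUBIC))
E
```

```text
time: 21.3
position: [0.5035, 0.3813, 0.0288]
tcp_rot: [3.141, 0.001, 1.076]
ft_force: [-0.4, -0.7, -0.7]
width: 0.0458
time: 21.7
position: [0.5038, 0.3815, 0.1014]
tcp_rot: [3.141, 0.001, 1.076]
ft_force: [-0.3, 0.4, -0.9]
width: 0.0456
t 21.7 pos [0.5038 0.3815 0.1014] rpy [3.141e+00 1.000e-03 1.076e+00] F [-0.3  0.4 -0.9] w 0.0456 q [-1.13  0.45  0.53  1.7  -0.25  1.07 -1.02]
travel cm [-65.21  19.81   0.2 ] dr [0.001 0.    0.386] rows 13.630638028954948 2.5737512076987374
```

View pics/s9z.png

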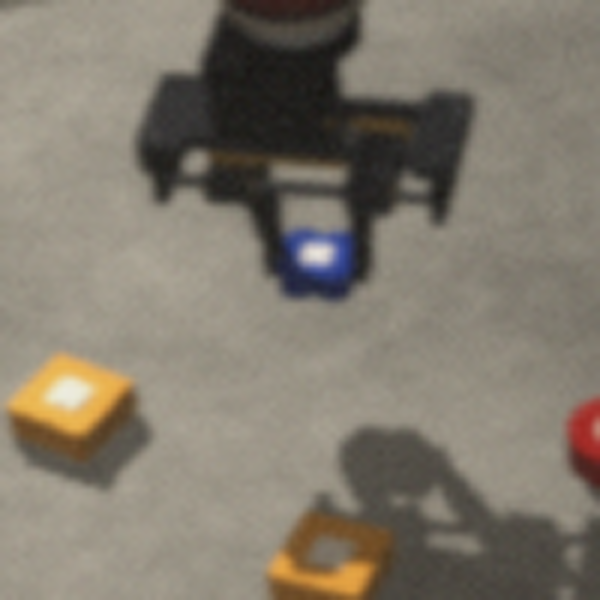

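```bash
python3 plan.py .475 .03 .1 .9;  python3 plan.py .3685 -.2865 .1 .688 | tail -1
```

```text
t 21.75 pos [0.5053 0.3824 0.1048] rpy [ 3.139 -0.004  1.076] F [2.4 1.9 3.2] w 0.0459 q [-1.13  0.44  0.53  1.69 -0.25  1.07 -1.02]
travel cm [-32.45  14.08   0.39] dr [ 0.002 -0.004  0.176] rows 7.075227763174837 1.1727108729821443
travel cm [-65.36  19.74   0.29] dr [ 0.002 -0.004  0.388] rows 13.655732885533672 2.5858612591167183
```

```bash
python3 -m jog '{"travel":[[-2,1,0],[-5.5,2.5,0],[-9.5,4.2,0],[-13.5,6,0],[-17.5,7.8,0],[-21.5,9.6,0],[-25.5,11.3,0],[-29.5,13,0]],"dr":[[0,0,0.02],[0,0,0.05],[0,0,0.08],[0,0,0.1],[0,0,0.12],[0,0,0.14],[0,0,0.16],[0,0,0.176]],"jaw":[0.8,0.8,0.8,0.8,0.8,0.8,0.8,0.8]}';python3 plan.py .3685 -.2865 .1 .688
```

```text
time: 22.55
position: [0.4791, 0.0595, 0.104]
tcp_rot: [3.14, -0.005, 0.899]
ft_force: [0.2, -1.0, -0.1]
width: 0.0457
t 22.55 pos [0.4791 0.0595 0.104 ] rpy [ 3.14  -0.005  0.899] F [ 0.2 -1.  -0.1] w 0.0457 q [-0.9   0.14  0.74  2.06 -0.12  0.97 -0.77]
travel cm [-33.97  12.87   0.26] dr [ 0.001 -0.005  0.211] rows 7.265154363940832 1.4076412849143247
```

```bash
python3 -m jog '{"travel":[[-3,1.1,0],[-7,2.6,0],[-11.5,4.3,0],[-16,6,0],[-20.5,7.7,0],[-25,9.4,0],[-29,11,0],[-32,12.1,0]],"dr":[[0,-0.005,0.03],[0,-0.005,0.06],[0,-0.005,0.09],[0,-0.005,0.12],[0,-0.005,0.15],[0,-0.005,0.18],[0,-0.005,0.2],[0,-0.005,0.211]],"jaw":[0.8,0.8,0.8,0.8,0.8,0.8,0.8,0.8]}';python3 plan.py .3685 -.2865 .062 .688
```

```text
time: 23.35
position: [0.3736, -0.2688, 0.1031]
tcp_rot: [3.14, -0.001, 0.685]
ft_force: [1.4, 1.1, -1.2]
width: 0.0459
t 23.35 pos [ 0.3736 -0.2688  0.1031] rpy [ 3.14e+00 -1.00e-03  6.85e-01] F [ 1.4  1.1 -1.2] w 0.0459 q [-0.49  0.11  1.09  2.12 -0.12  0.97 -0.22]
travel cm [-1.52  1.04  4.11] dr [ 0.002 -0.001 -0.003] rows 0.9003596065992632 0.022697291799757713
```

```bash
python3 -m jog '{"travel":[[-1.5,1,1.5],[-1.5,1,3],[-1.5,1,4.1],[-1.5,1,4.1],[-1.5,1,4.1]],"dr":[[0,0,-0.003],[0,0,-0.003],[0,0,-0.003],[0,0,-0.003],[0,0,-0.003]],"jaw":[0.8,0.8,0.8,0.8,0.8]}'
python3 - <<'E'
from h import *
s=grab('side','s10'); cv2.imwrite('pics/s10z.png',cv2.resize(s[240:340,190:290],None,fx=6,fy=6,interpolation=cv2.INTER_CUBIC))
grab('top','t10')
E
python3 plan.py .3685 -.2865 .0368 .688
```

```text
time: 23.85
position: [0.3683, -0.2862, 0.0622]
tcp_rot: [3.14, -0.001, 0.688]
ft_force: [0.1, -0.6, -0.2]
width: 0.0453
t 23.95 pos [ 0.3689 -0.2861  0.0627] rpy [ 3.139e+00 -2.000e-03  6.890e-01] F [0.6 0.6 0.4] w 0.0457 q [-0.37  0.25  1.04  2.14 -0.27  0.89 -0.05]
travel cm [-0.06 -0.    2.59] dr [ 0.003 -0.002  0.001] rows 0.5173064851204321 0.021261087476183653
```

View pics/s10z.png

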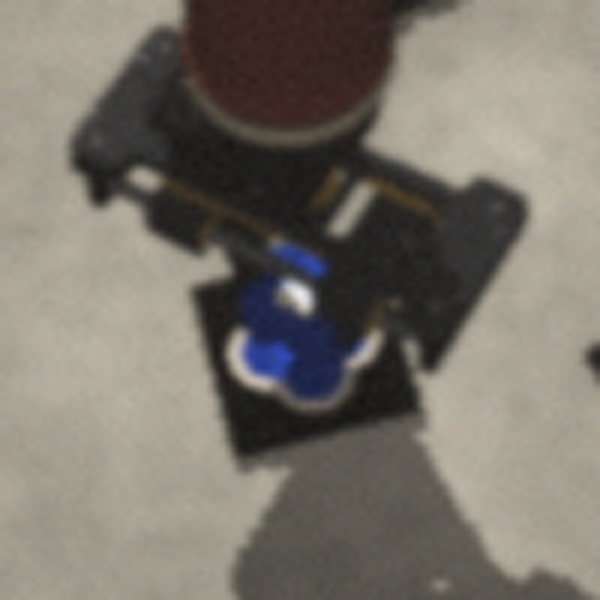

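Run:
```python
from h import *
ci=optics.camera_info('side'); print(unproj(ci,238.6,288.9,.0514)); print(proj(ci,np.array([[.3685,-.2862,.0514]]))*6-[1140,1440])
```

```text
[ 0.36264733 -0.28545251  0.0514    ]
[[304.28580303 290.58432116]]
```

```bash
python3 -m jog '{"travel":[[-0.1,-0.05,0.8],[-0.1,-0.05,1.6],[-0.1,-0.05,2.2],[-0.1,-0.05,2.4],[-0.1,-0.05,2.5],[-0.1,-0.05,2.5]],"dr":[[0.003,-0.002,0],[0.003,-0.002,0],[0.003,-0.002,0],[0.003,-0.002,0],[0.003,-0.002,0],[0.003,-0.002,0]],"jaw":[0.8,0.8,0.8,0.8,0.8,0.8]}'; python3 plan.py .3675 -.2863 .0367 .688
```

```text
time: 24.55
position: [0.3677, -0.2865, 0.0376]
tcp_rot: [-3.141, 0.001, 0.689]
ft_force: [-0.5, -0.5, 0.1]
width: 0.0458
t 24.55 pos [ 0.3677 -0.2865  0.0376] rpy [-3.141e+00  1.000e-03  6.890e-01] F [-0.5 -0.5  0.1] w 0.0458 q [-0.32  0.3   1.    2.15 -0.34  0.85  0.01]
travel cm [-0.01 -0.03  0.09] dr [-0.001  0.001  0.001] rows 0.01844733421219348 0.006390661745304109
```

```bash
python3 -m jog '{"travel":[[0,0,0.05],[0,0,0.09],[0,0,0.09],[0,0,0.09],[0,0,0.09],[0,0,0.09]],"dr":[[0,0,0],[0,0,0],[0,0,0],[0,0,0],[0,0,0],[0,0,0]],"jaw":[0.8,0.8,0.8,0.3,0.15,0.15]}'; python3 -m jog '{"travel":[[0,0,0],[0,0,-2],[0,0,-5],[0,0,-9]],"dr":[[0,0,0],[0,0,0],[0,0,0],[0,0,0]],"jaw":[0.15,0.15,0.15,0.15]}'; python3 plan.py .5395 -.3702 .12 .233
```

```text
time: 25.15
position: [0.3678, -0.2865, 0.0367]
tcp_rot: [-3.141, 0.001, 0.689]
ft_force: [0.3, -0.4, 0.5]
width: 0.0624
time: 25.55
position: [0.3667, -0.2863, 0.1267]
tcp_rot: [-3.139, 0.004, 0.688]
ft_force: [0.8, 0.3, 0.7]
width: 0.0737
t 25.55 pos [ 0.3667 -0.2863  0.1267] rpy [-3.139  0.004  0.688] F [0.8 0.3 0.7] w 0.0737 q [-0.51  0.08  1.14  2.08 -0.08  1.03 -0.21]
travel cm [ 8.03 17.45  0.6 ] dr [-0.002  0.004  0.455] rows 3.8441896713408648 3.032214980191645
```

```bash
python3 -m jog '{"travel":[[8,17.4,0],[8,17.4,0],[8,17.4,0],[8,17.4,0],[8,17.4,0.6],[8,17.4,0.6]],"dr":[[0,0,0.12],[0,0,0.24],[0,0,0.36],[0,0,0.455],[0,0,0.455],[0,0,0.455]],"jaw":[0.15,0.2,0.3,0.3,0.3,0.3]}'
python3 - <<'E'
from h import *
s=grab('side','s11'); t=grab('top','t11')
a=cv2.resize(t[215:285,340:410],None,fx=5,fy=5,interpolation=cv2.INTER_CUBIC)
b=cv2.resize(s[260:330,205:275],None,fx=5,fy=5,interpolation=cv2.INTER_CUBIC)
cv2.imwrite('pics/o11z.png',np.hstack([a,b]))
E
python3 plan.py .5395 -.3702 .12 .233
```

```text
time: 26.15
position: [0.5393, -0.3704, 0.1183]
tcp_rot: [-3.141, 0.007, 0.234]
ft_force: [0.2, -0.6, 0.3]
width: 0.0613
t 26.25 pos [ 0.5376 -0.3702  0.1197] rpy [-3.141  0.006  0.232] F [-1.1 -1.3  1.4] w 0.0612 q [-0.18  0.64  1.03  1.64 -0.58  1.2  -0.37]
travel cm [ 0.18  0.05 -0.03] dr [-0.001  0.006 -0.001] rows 0.038057337062184074 0.038397215029042954
```

View pics/o11z.png

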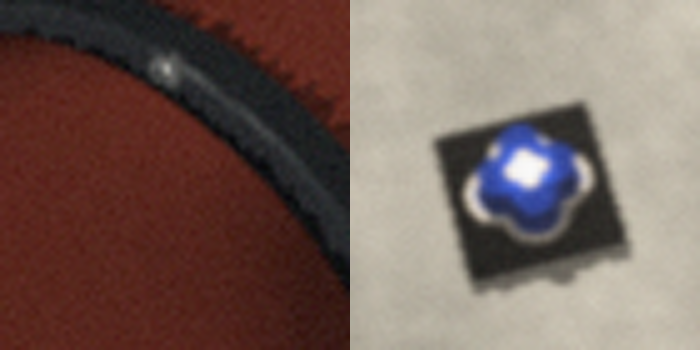

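```bash
python3 - <<'E'
from h import *
print(unproj(optics.camera_info('side'),240.0,293.2,.026))
E
python3 -m jog '{"travel":[[0.18,0.05,3],[0.18,0.05,6],[0.18,0.05,7.8],[0.18,0.05,8.2],[0.18,0.05,8.2],[0.18,0.05,8.2]],"dr":[[0,0.006,0],[0,0.006,0],[0,0.006,0],[0,0.006,0],[0,0.006,0],[0,0.006,0]],"jaw":[0.3,0.3,0.3,0.3,0.3,0.3]}'; python3 plan.py .5395 -.3702 .0368 .233
```

```text
[ 0.36593195 -0.2854241   0.026     ]
time: 26.85
position: [0.5394, -0.3708, 0.0392]
tcp_rot: [3.141, -0.002, 0.232]
ft_force: [1.4, -0.4, 0.5]
width: 0.0608
t 26.85 pos [ 0.5394 -0.3708  0.0392] rpy [ 3.141e+00 -2.000e-03  2.320e-01] F [ 1.4 -0.4  0.5] w 0.0608 q [-0.14  0.72  0.95  1.69 -0.66  1.08 -0.32]
travel cm [ 0.02 -0.06  0.24] dr [ 0.    -0.002 -0.001] rows 0.050323394916717765 0.012704995996104147
```

```bash
python3 -m jog '{"travel":[[0.01,-0.06,0.22],[0.01,-0.06,0.22],[0.01,-0.06,0.22],[0.01,-0.06,0.22],[0.01,-0.06,0.22],[0.01,-0.06,0.22],[0.01,-0.06,0.22],[0.01,-0.06,0.22]],"dr":[[0,0,0],[0,0,0],[0,0,0],[0,0,0],[0,0,0],[0,0,0],[0,0,0],[0,0,0]],"jaw":[0.3,0.3,0.8,0.8,0.8,0.8,0.8,0.8]}' 15; python3 plan.py .5425 -.3729 .0388 .234
```

```text
time: 27.65
position: [0.5394, -0.3702, 0.0371]
tcp_rot: [3.141, -0.002, 0.232]
ft_force: [1.1, -0.3, 0.8]
width: 0.0318
t 27.65 pos [ 0.5394 -0.3702  0.0371] rpy [ 3.141e+00 -2.000e-03  2.320e-01] F [ 1.1 -0.3  0.8] w 0.0318 q [-0.14  0.73  0.95  1.7  -0.66  1.07 -0.31]
travel cm [ 0.24  0.33 -0.17] dr [ 0.    -0.002 -0.002] rows 0.0889735198158519 0.016573679673133654
```

```bash
python3 -m jog '{"travel":[[0,0,-0.2],[0,0,-0.3],[0.12,0.16,-0.3],[0.24,0.33,-0.3],[0.24,0.33,-0.3],[0.24,0.33,-0.2],[0.24,0.33,-0.1],[0.24,0.33,-0.1]],"dr":[[0,-0.002,0],[0,-0.002,0],[0,-0.002,0],[0,-0.002,0],[0,-0.002,0],[0,-0.002,0],[0,-0.002,0],[0,-0.002,0]],"jaw":[0.8,0.8,0.8,0.8,0.8,0.8,0.8,0.8]}'; python3 plan.py .5425 -.3729 .0371 .234
```

```text
time: 28.45
position: [0.5423, -0.3728, 0.0378]
tcp_rot: [3.142, 0.001, 0.232]
ft_force: [0.1, 0.6, -0.6]
width: 0.0321
t 28.45 pos [ 0.5423 -0.3728  0.0378] rpy [3.142e+00 1.000e-03 2.320e-01] F [ 0.1  0.6 -0.6] w 0.0321 q [-0.13  0.73  0.94  1.68 -0.66  1.08 -0.32]
travel cm [0.01 0.02 0.07] dr [ 0.     0.001 -0.002] rows 0.014755944397203957 0.012864260733506208
```

```bash
python3 -m jog '{"travel":[[0,0,0.05],[0,0,0.08],[0,0,0.08],[0,0,0.08],[0,0,0.08],[0,0,0.08]],"dr":[[0,0,0],[0,0,0],[0,0,0],[0,0,0],[0,0,0],[0,0,0]],"jaw":[0.8,0.8,0.8,0.5,0.3,0.3]}'; python3 -m jog '{"travel":[[0,0,0],[0,0,-2],[0,0,-6],[0,0,-10],[0,0,-14],[0,0,-14]],"dr":[[0,0,0],[0,0,0],[0,0,0],[0,0,0],[0,0,0],[0,0,0]],"jaw":[0.3,0.3,0.3,0.3,0.3,0.3]}'; python3 plan.py .5 .35 .18 1.6
```

```text
time: 29.05
position: [0.5424, -0.3728, 0.037]
tcp_rot: [3.142, 0.001, 0.232]
ft_force: [0.4, 0.1, 0.4]
width: 0.0486
time: 29.65
position: [0.5439, -0.3753, 0.1843]
tcp_rot: [3.135, -0.006, 0.231]
ft_force: [-0.2, -1.1, 0.8]
width: 0.0609
t 29.65 pos [ 0.5439 -0.3753  0.1843] rpy [ 3.135 -0.006  0.231] F [-0.2 -1.1  0.8] w 0.0609 q [-0.2   0.59  1.07  1.56 -0.54  1.3  -0.4 ]
travel cm [ 1.236e+01 -7.161e+01  4.000e-02] dr [ 0.009 -0.    -1.369] rows 14.53363980066301 9.124544789352449
```

```bash
for i in 1; do python3 -m jog '{"travel":[[12,-72,0],[12,-72,0],[12,-72,0],[12,-72,0],[12,-72,0],[12,-72,0],[12,-72,0],[12,-72,0]],"dr":[[0,0,-1.37],[0,0,-1.37],[0,0,-1.37],[0,0,-1.37],[0,0,-1.37],[0,0,-1.37],[0,0,-1.37],[0,0,-1.37]],"jaw":[0.3,0.3,0.3,0.3,0.3,0.3,0.3,0.3]}'; done; python3 plan.py .36 .5 .2 2.2
```

```text
time: 30.45
position: [0.5162, 0.0281, 0.1798]
tcp_rot: [3.134, 0.003, 1.438]
ft_force: [0.9, 0.6, 0.1]
width: 0.061
t 30.45 pos [0.5162 0.0281 0.1798] rpy [3.134e+00 3.000e-03 1.438e+00] F [0.9 0.6 0.1] w 0.061 q [-0.99  0.13  0.92  1.91 -0.11  1.14 -0.16]
travel cm [ 44.69 -21.72  -2.3 ] dr [ 0.006  0.005 -0.762] rows 9.949227331259916 5.081320870290295
```

```bash
python3 -m jog '{"travel":[[44,-21,-2],[44,-21,-2],[44,-21,-2],[44,-21,-2],[44,-21,-2],[44,-21,-2],[44,-21,-2],[44,-21,-2]],"dr":[[0,0,-0.76],[0,0,-0.76],[0,0,-0.76],[0,0,-0.76],[0,0,-0.76],[0,0,-0.76],[0,0,-0.76],[0,0,-0.76]],"jaw":[0.3,0.3,0.3,0.3,0.3,0.3,0.3,0.3]}'
python3 - <<'E'
from h import *
s=grab('side','s12'); t=grab('top','t12')
def cr(im,u,v): return cv2.resize(im[v-22:v+22,u-22:u+22],(190,190),interpolation=cv2.INTER_CUBIC)
cv2.imwrite('pics/o12.png',np.vstack([np.hstack([cr(t,*p) for p in((288,212),(229,215),(403,181),(375,251))]),np.hstack([cr(s,*p) for p in((249,230),(233,198),(311,300),(240,295))])]))
for k,a,b in (('round',(288,210),(248,227)),('square',(228,213),(231,194)),('oblong',(403,178),(310,298)),('blossom',(375,248),(240,293))):
    print(k,np.round(fit(t,'top',k,*a,hw=17,z=.008),4),np.round(fit(s,'side',k,*b,hw=15,z=.008),4))
E
```

```text
time: 31.25
position: [0.3932, 0.4083, 0.1947]
tcp_rot: [3.137, 0.007, 2.197]
ft_force: [0.9, -0.7, 0.1]
width: 0.0609
round [ 0.4671 -0.082   0.      0.9166] [ 0.4708 -0.078   0.      0.9508]
square [0.4637 0.067  0.1085 0.8642] [0.4668 0.0718 0.1472 0.9073]
oblong [ 0.537  -0.3746  0.2531  0.9224] [ 0.5419 -0.3673  0.3126  0.8252]
blossom [ 0.3653 -0.2871  1.4778  0.9373] [ 0.3275 -0.2867  0.1194  0.2142]
```

View pics/o12.png

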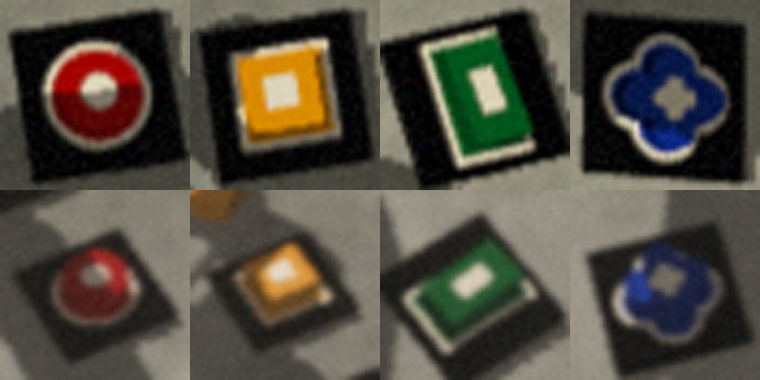

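View pics/t12.png

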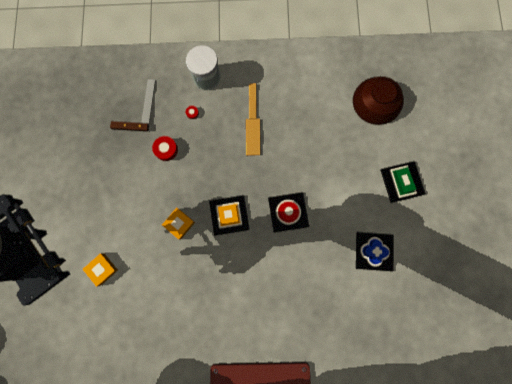

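```bash
python3 plan.py .2 .618 .247 2.83
```

```text
t 31.35 pos [0.3898 0.4136 0.194 ] rpy [3.137 0.005 2.207] F [ 0.2  0.  -0.5] w 0.0612 q [-1.39  0.22  0.57  1.77 -0.12  1.19 -0.15]
travel cm [27.69 -3.1  -5.46] dr [ 0.002  0.007 -0.623] rows 5.67823107508051 4.154292731514766
```

```bash
python3 -m jog '{"travel":[[4,-0.5,-5.4],[27.7,-3,-5.4],[27.7,-3,-5.4],[27.7,-3,-5.4],[27.7,-3,-5.4],[27.7,-3,-5.4],[27.7,-3,-5.4],[27.7,-3,-5.4]],"dr":[[0,0,-0.62],[0,0,-0.62],[0,0,-0.62],[0,0,-0.62],[0,0,-0.62],[0,0,-0.62],[0,0,-0.62],[0,0,-0.62]],"jaw":[0.3,0.3,0.3,0.3,0.3,0.3,0.3,0.3]}'
cat > chk.py <<'E'
from ov import *
import sys
n=sys.argv[1]
s=grab('side','s'+n); t=grab('top','t'+n)
def cr(im,u,v): return cv2.resize(im[v-22:v+22,u-22:u+22],(190,190),interpolation=cv2.INTER_CUBIC)
cv2.imwrite('pics/o%s.png'%n,np.vstack([np.hstack([cr(t,*p) for p in((288,212),(229,215),(403,181),(375,251))]),np.hstack([cr(s,*p) for p in((249,230),(233,198),(311,300),(240,295))])]))
def mot(im,cam,u,v,hw,z,th):
    ci=optics.camera_info(cam); c=cv2.resize(im[v-hw:v+hw,u-hw:u+hw],None,fx=8,fy=8,interpolation=cv2.INTER_LINEAR)
    m=(c.min(2)>th).astype(np.uint8); cs,_=cv2.findContours(m,cv2.RETR_EXTERNAL,cv2.CHAIN_APPROX_NONE)
    k=min(cs,key=lambda k:np.hypot(*(np.mean(k[:,0],0)-hw*8)) if cv2.contourArea(k)>300 else 1e9)
    M=cv2.moments(k); p=((M['m10']/M['m00']+.5)/8-.5+u-hw,(M['m01']/M['m00']+.5)/8-.5+v-hw)
    return np.round(unproj(ci,*p,z)[:2],4)
for k,a,b in (('round',(288,210),(248,227)),('square',(228,213),(231,194)),('oblong',(405,180),(309,298)),('blossom',(375,248),(240,293))):
    print(k,np.round(fit(t,'top',k,*a,hw=17,z=.008),4),np.round(fit(s,'side',k,*b,hw=15,z=.008),4),'motif',mot(t,'top',*a,6,.026,115),mot(s,'side',*b,6,.026,110))
E
python3 chk.py 13
```

```text
time: 32.15
position: [0.1996, 0.6193, 0.2464]
tcp_rot: [3.141, 0.007, 2.829]
ft_force: [0.0, -0.6, -0.5]
width: 0.0609
round [ 0.4671 -0.0826  0.      0.9149] [ 0.4692 -0.0767  0.      0.9494] motif [ 0.4685 -0.0821] [ 0.469  -0.0787]
square [0.4636 0.066  0.0935 0.8829] [0.4667 0.0726 0.1341 0.9257] motif [0.4652 0.0676] [0.4658 0.0717]
oblong [ 0.5371 -0.3744  0.2552  0.9215] [ 0.5426 -0.3674  0.3539  0.8108] motif [ 0.538  -0.3739] [ 0.5389 -0.371 ]
blossom [ 0.3653 -0.2876  1.4817  0.9516] [ 0.3658 -0.2838  0.0304  0.7829] motif [ 0.3669 -0.2875] [ 0.3656 -0.2854]
```

View pics/o13.png

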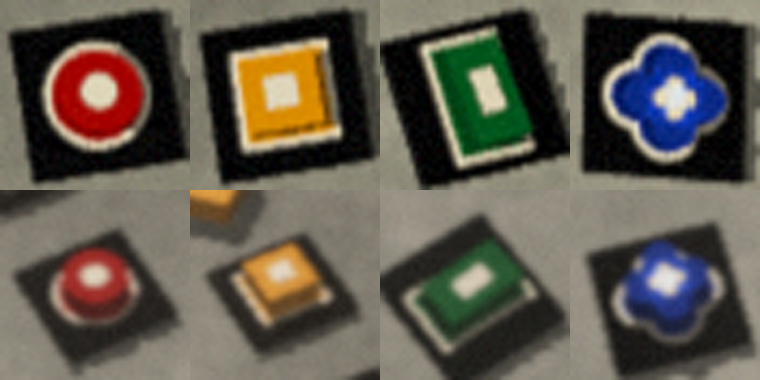

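View pics/t13.png

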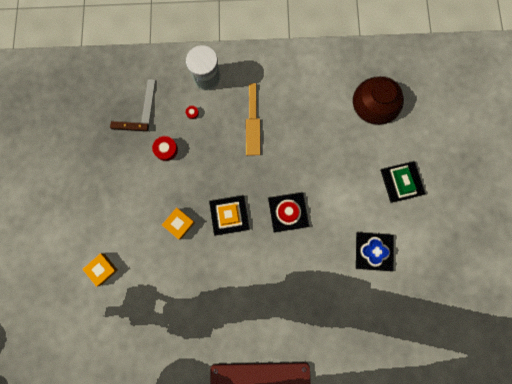

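Run:
```python
from ov import *
T=cv2.imread('pics/t13.png')
m=(.008,.026,0);p=(.008,.008,.003)
overlay(T,'top',[('square',.4646,.067,.147,*m),('oblong',.5375,-.3743,.233,*m),('blossom',.3657,-.2891,1.474,*m),('square',.4646,.067,.147,*p),('oblong',.5375,-.3743,.233,*p),('blossom',.3657,-.2891,1.474,*p)],'pics/ov13.png')
```

```text
(no output)
```

View pics/ov13.png

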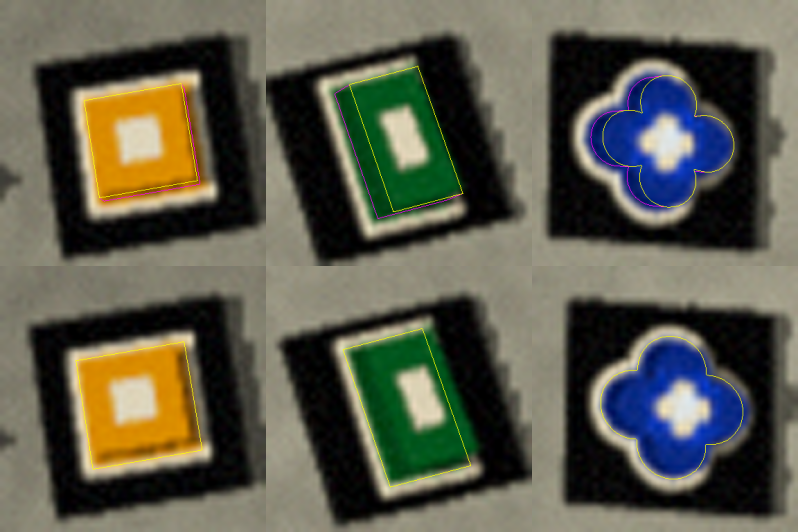

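```bash
python3 -c "
from rig import robot
print(robot.finish_job())"
```

```text
the job is handed in; nothing more can be done
None
```

All four medallions lie shell side up on their own plaques, centred and turned to match, and I handed the job in at about 32 s of the 102 s allowed. I used the middle-sized red disc and the smallest yellow square, and let each piece go only once it was at plaque height. The oblong first landed about 4 mm off, so I gripped it again, lifted it about 3 mm, moved it over and set it down again.

**Centring:** I compared each motif with its outline in the last pictures.

| Medallion | Offset, top camera | Offset, side camera |
|---|---|---|
| Round | about 0.5 mm | under 0.5 mm |
| Square | about 0.8 mm | about 0.6 mm |
| Oblong | about 0.6 mm | about 1 mm |
| Blossom | about 2 mm | about 0.8 mm |

**Angle:** drawing each straight-sided medallion and the blossom at its ideal place and angle over the last top picture gave a match by eye. Some automatic angle fits disagreed:
- **Square:** up to 0.05 rad off its plaque.
- **Oblong, side camera:** 0.12 rad off.
- **Blossom, side camera:** a poor fit, reading about 0.13 rad off.

I put these down to the plaque's own coloured margin blending into the medallion's outline, and trusted the overlay.

**Calibration:** the two cameras disagreed by 3–7 mm in y, more than the 2 mm stated. I corrected for this using the gripper's measured positions.

**Surroundings:** in the last top picture the paddle and try square lie where they were at the start. The arm was parked clear of everything, and the readings I took showed only a few newtons at the wrist.

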